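# Free the jammed cookie-press piston and hang up its pusher

## Task

Take the wooden pusher out of its drying block and use it, down through the upper mouth of the steel cookie-press barrel that leans in the bamboo tray, to push the jammed wooden piston out of the lower end so that it drops into the tray, without ramming the barrel. Then hang the pusher by its slot on the pin of the steel hanger post, the pin settled up in the slot's inner notch so that it hangs straight down by itself. Leave the piston lying in the tray and everything else on the table where it stands.

Things in the scene. Friction and masses are not known exactly. Their poses are not given: they have to be found in the camera images.
- station: Bamboo drying tray with a cradle, fixed. Origin: on the table, straight below the centre of the barrel's lower end; x points the way the barrel slopes down, z up. Tray: x -70 to 110 mm, y -70 to 70 mm, floor 6 mm thick, rim 22 mm high. Two cheeks (30 mm along x at x = -35, 12 mm thick at y = +-23.5, 86 mm high) hold the barrel.
- barrel: Steel cookie-press barrel, fixed, leaning 30 degrees from upright. Origin: centre of its lower open end, 52 mm above the table; z runs up its axis to the upper mouth. Straight tube, 90 mm long, bore 23 mm, outside 31 mm (41 mm at the upper flange). A springy lining on its +x side (10 mm wide, 8 to 56 mm up) stands 1 mm into the bore (3 mm where the piston is not).
- barrel_mouth (a point): Centre of the barrel's upper mouth, 90 mm along z from the barrel's origin.
- piston: Plain beech plug, 22 mm across, 30 mm long, origin at its centre, x along its axis. At the start jammed with its centre 45 mm up the bore (top face 60 mm up). It takes roughly 10 to 20 N along the bore to move it and it drags until its top face is about 8 mm above the lower end; then it drops out.
- pusher: Wooden pusher, 190 mm long, about 70 g, origin at its centre (95 mm above its tip), z from tip to handle. A round dowel, 16 mm across, from z = -95 to 15 mm; above it a flat paddle 10 mm thick (x), 40 mm wide (y), z = 15 to 95 mm, with an L-shaped slot (see pusher_notch) that opens on its +y edge. Above z = 47 mm the paddle is solid.
- pusher_tip (a point): Centre of the lower end of the pusher's dowel (95 mm below its origin), axes as the pusher.
- pusher_notch (a point): Middle of the top edge of the slot's inner notch, 47 mm above the pusher's origin, axes as the pusher. From the paddle's +y edge the slot, 12 mm high (pusher z = 27 to 39 mm), runs in to y = -6 mm; there the notch, 12 mm wide (y = -6 to 6 mm), rises to z = 47 mm. When hung, the pin's top touches here.
- pusher_handle (a point): Where to grip, across the 10 mm thickness: middle of the paddle's solid upper part (77 mm above the pusher's origin, 18 mm below its top), axes as the pusher.
- block: Bamboo drying block, fixed, 75 x 75 x 50 mm, origin under its centre. An 18 mm hole, 45 mm deep, in its top: the pusher stands loosely in it, tip 5 mm above the table.
- hanger: Steel hanger post, fixed. Origin on the table, below the middle of the pin; the pin points to -x. Round post (14 mm across, 174 mm high) at x = +35 mm on a 90 mm round foot, 14 mm high.
- hanger_pin (a point): Middle of the pin's free length, on its centre line, 168 mm above the table. The pin is level, 7 mm in diameter, along the hanger's x, free from x = -28 to +28 mm; a head 18 mm across ends it at -x, so a slot must be slid on sideways (along y).
- kettle: Bystander: round stainless steel kettle, 160 mm across, 190 mm high, black handle and lid button, origin under its centre.
- mug_a: Bystander: stoneware mug, 80 mm across, 92 mm high, handle at +y, origin under its centre.
- mug_b: Bystander: stoneware mug, 80 mm across, 92 mm high, handle at +y, origin under its centre.
- butter: Bystander: round glass butter dish with domed lid, 132 mm across, 74 mm high, origin under its centre.
- egg_cup: Bystander: mint green silicone egg cup, 50 mm across, 56 mm high, origin under its centre.
- spoon: Bystander: steel spoon lying flat along its x, origin under its centre.
- jar: Bystander: amber glass jar with steel cap, 68 mm across, 100 mm high, origin under its centre.
Not all that is in view belongs to the job. Of the things that look like the pusher, the middle-sized one is meant.

How it is judged:
By the outcome, as a careful person would: the job done as asked, in the order asked, and still so for the second after the job is handed in, with the robot touching nothing.
It also fails if it takes over 51 s, if anything falls off the work surface, if the arm or the gripper's body presses on something with over 40 N, if the wrist force passes 120 N, or if a joint passes its speed limit or range.

## Robot

A 6-joint arm with a two-finger parallel gripper is mounted at the origin on the work surface. World frame = base frame: x ahead of the robot, y to its left, z up, the work surface at z = 0. Lengths are in m, angles in rad, forces in N, time in s.
With the tool pointing down it reaches from about 0.35 to 0.85 m from the base axis. Payload 8.1 kg.
Tool frame: the origin (TCP) lies between the finger pads; the fingertips stand 14 mm ahead of it and the grasp point (between the pads) lies 5 mm behind it; z points along the fingers, y is the direction in which the jaws open and shut (so a half turn about z gives the same grasp; the last joint's range is limited). The gripper opens to 93 mm and grips with 3 to 60 N. Pads are 15 mm wide; open, the fingers measure 128 mm over their backs; the gripper's body (75 mm by 188 mm) begins 65 mm behind the grasp point.
Start: joints at [1.229, 0.13, 1.488, -0, 1.523, -0.085], TCP at [0.152, 0.58, 0.233] pointing down, gripper open.
Joint ranges: [-2.96, 2.96], [-0.89, 2.26], [0.02, 2.5], [-1.34, 4.48], [0, 2.73], [-2.66, 2.66]. Speed limits (rad/s): [2.39, 2.39, 2.79, 3.14, 3.14, 3.14].

## Interface

Orientations are given as a rotation vector (axis times angle).
In Python, from plant import robot gives the robot as it stands.
- The arm moves only by the tool step_arm, never from a script. Its argument "targets" is a list of rows, each an object of numbers: "tx", "ty", "tz": the shift along the tool's x, y, z in mm; "ax", "ay", "az": the turn, a rotation vector about the tool's x, y, z in rad; "grip": the closure in counts, from 0 (fully open) to 255 (shut). In form: [{"tx": .., "ty": .., "tz": .., "ax": .., "ay": .., "az": .., "grip": ..}, ...]. A call has 1 to 20 rows; each row shifts and turns the commanded pose from where the row before left it, along the tool's axes as they then stand; what a row does not reach is not made up. A row lasts 1/10 s, in which the tool goes at most 50 mm and 8.59 degrees, less where a joint would pass 70% of its speed; a pose out of reach is approached as far as the arm can. A call with a gripper value outside its range is refused whole. The fingers move at their own pace and stop on an object; "squeeze" is the grip in N (left out, the last holds). Time passes only in rows, so rows that do not move let the fingers close. It gives the time, the measured TCP pose, the force and the opening at its end, in the units of the state.
- robot.read_state(): the state, without advancing time (a new reading comes with each control period).
- robot.read_camera(name): name is "side" or "top"; returns a dict with "frame" (400x640x3 uint8, blue, green, red), "fx", "fy", "cx", "cy" (pixels), "k1" (the pictures are not rectified: a ray, as slopes to the right and down, at radius r is drawn at 1 + k1 r^2 times it, then the intrinsics apply), "R" (3x3) and "t" (3): a world point X has camera coordinates R X + t. Camera axes: x right, y down, z forward; pixel columns grow to the right and rows downward; lengths in m; the calibration is good to about 2 mm. A picture is of the moment at which its call begins. There is no depth.
- robot.close_job(): hands the job in, once; it reports no verdict.
The state is a dict: "t": time; "q": joint angles; "dq": joint speeds; "joint_torque": joint torques, N m; "tool_pos": TCP position; "orientation": TCP orientation; "force": force on the tool from outside, world axes, zero at the start; "wrist_torque": the same for the moment, N m; "opening": finger opening in m.
Only numpy, scipy, OpenCV 4.12 (cv2) and the standard library are available. Lean on these libraries where they do the work, as an engineer would, in place of code of your own. Each camera call takes 0.05 s, during which the arm holds its last target.

## Working session

There is one attempt and no reset: what is moved stays moved. The work goes in short steps, Python scripts to look and compute and a tool call to move; the robot and the scene stay as the last step left them, time stands still between calls to the robot, and variables do not carry over. Pictures are saved under pics/ and viewed, and the job is handed in when it is done.

Besides the shell and the picture viewer there is one more tool, called after "Request:" by a JSON object that holds its "fn" and its "kwargs", one argument or row to a line. step_arm: Moves the arm, as the interface text tells. Its arguments: {"type":"object","properties":{"targets":{"type":"array"},"squeeze":{"type":"number"}},"required":["targets"]}

```bash
mkdir -p pics; ls; python3 - <<'E'
from plant import robot
import cv2,numpy as np
for n in("side","top"):
    c=robot.read_camera(n); cv2.imwrite(f"pics/{n}0.png",c["frame"])
    np.savez(f"cal_{n}.npz",**{k:c[k] for k in("fx","fy","cx","cy","k1","R","t")})
    print(n,c["fx"],c["fy"],c["cx"],c["cy"],c["k1"],c["R"],c["t"], -np.array(c["R"]).T@c["t"])
print(robot.read_state())
E
```

```text
pics
side 437.4658712779294 437.4658712779294 324.5793533054498 195.3737596071492 -0.09664694055977138 [[-0.92244846 -0.38611268  0.00241651]
 [-0.1899767   0.44840047 -0.87341049]
 [ 0.3361513  -0.80613524 -0.48697873]] [0.48618806 0.21328363 1.24388551] [0.07086861 1.09482684 0.79085507]
top 431.8809822116826 431.8809822116826 320.8210642315401 204.0031600734536 -0.11472886001067968 [[-0.02137106 -0.99937915 -0.02801043]
 [-0.98261654  0.02616395 -0.18379387]
 [ 0.18441263  0.02359565 -0.98256564]] [0.00958605 0.55534756 1.3577326 ] [ 0.29551552 -0.03698657  1.43639938]
{'t': 0.1, 'q': array([ 1.22860250e+00,  1.31056045e-01,  1.48911825e+00,  1.59725609e-05,
        1.52300780e+00, -8.53929114e-02]), 'dq': array([ 0.00113563, -0.00022526, -0.00266216,  0.00025249, -0.00217477,
        0.00168371]), 'joint_torque': array([ 5.82297143e-04, -5.61338139e+01, -4.93095303e+01,  7.69254332e-02,
        2.92326522e-02, -1.23041374e-05]), 'tool_pos': array([0.15220381, 0.57989071, 0.23173864]), 'orientation': array([-4.02230355e-01, -3.11537999e+00,  2.43425469e-03]), 'force': array([ 0.55412284, -0.62189669,  1.30609017]), 'wrist_torque': array([ 0.00260547, -0.0311138 ,  0.03529475]), 'opening': 0.09271209067908123}
```

View pics/side0.png

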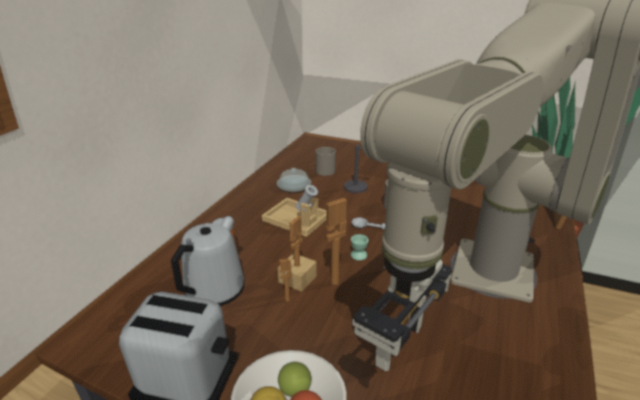

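View pics/top0.png

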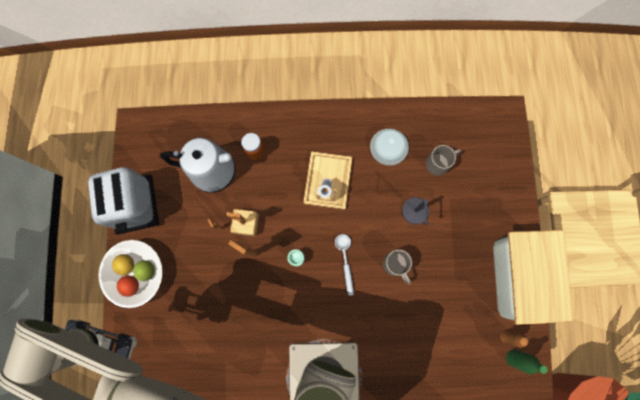

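Side view: three pusher-like things. Small at (287,278), one in the block at (296,250), tall at (336,240). Tray and barrel are near (300,208), the hanger near (357,170). I'll enlarge these.

```bash
python3 - <<'E'
import cv2
s=cv2.imread("pics/side0.png");t=cv2.imread("pics/top0.png")
def crop(i,x0,y0,x1,y1,k,n): cv2.imwrite(n,cv2.resize(i[y0:y1,x0:x1],None,fx=k,fy=k,interpolation=cv2.INTER_CUBIC))
crop(s,255,170,375,310,4,"pics/s1.png") 
crop(t,200,140,360,260,5,"pics/t1.png")
crop(t,360,120,480,220,5,"pics/t2.png")
crop(s,260,130,400,220,5,"pics/s2.png")
E
```

```text
(no output)
```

View pics/s1.png

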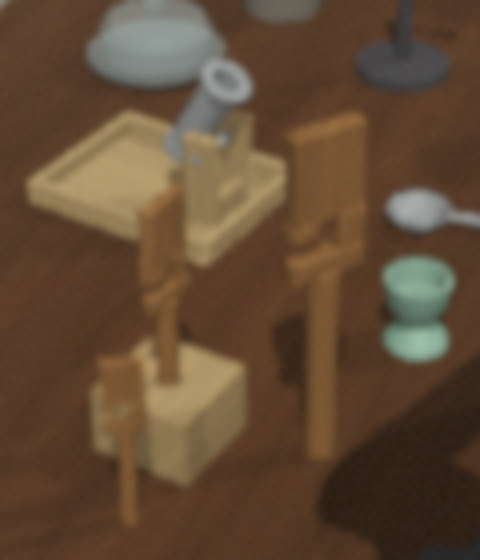

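View pics/t1.png

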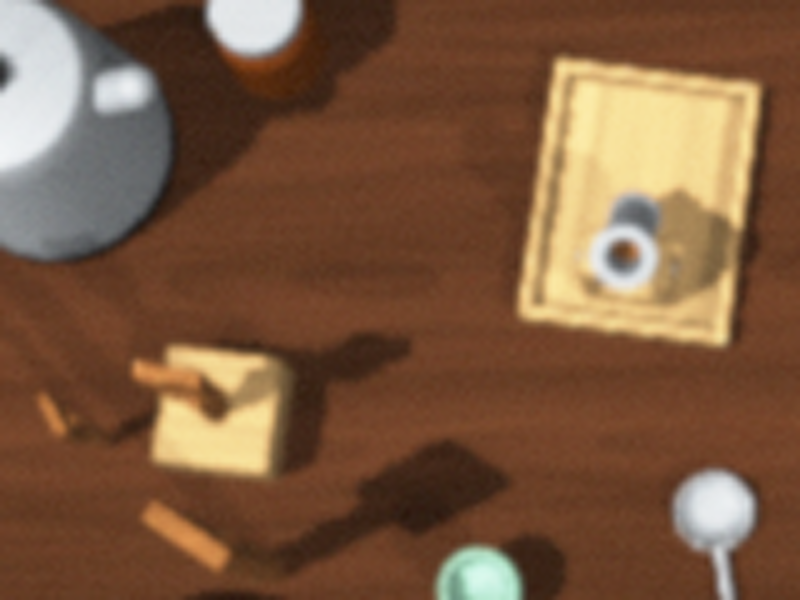

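View pics/t2.png

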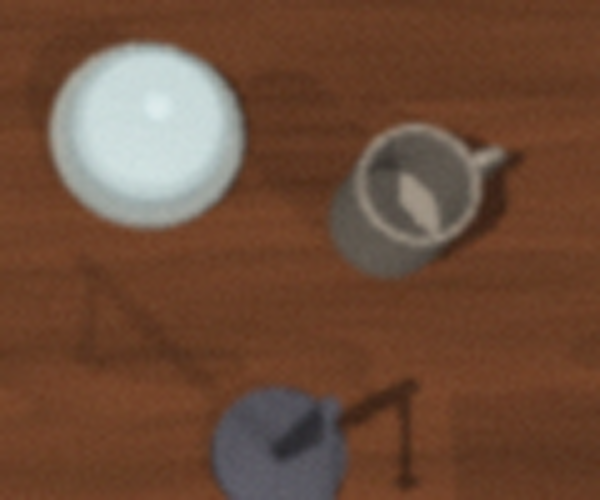

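View pics/s2.png

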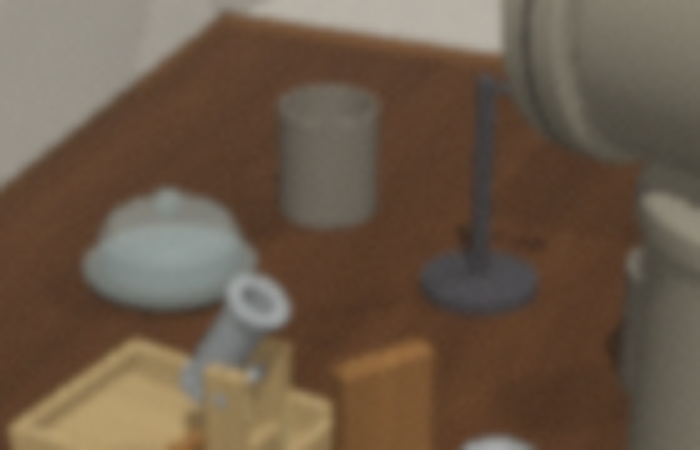

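The block holds the middle-sized one (side 296,245). The small one stands in front of it and the tall one to its right. Now a close crop for the slot side, plus helper code.

```bash
cat > h.py <<'E'
import numpy as np,cv2
from scipy.spatial.transform import Rotation as Rot
from scipy.optimize import least_squares
CAL={n:dict(np.load(f"cal_{n}.npz")) for n in("side","top")}
def proj(n,X):
    c=CAL[n];X=np.atleast_2d(X);p=X@c["R"].T+c["t"];u=p[:,:2]/p[:,2:]
    r2=(u**2).sum(1,keepdims=True);u=u*(1+c["k1"]*r2)
    return u*[float(c["fx"]),float(c["fy"])]+[float(c["cx"]),float(c["cy"])]
def ray(n,px):
    c=CAL[n];d=(np.array(px,float)-[float(c["cx"]),float(c["cy"])])/[float(c["fx"]),float(c["fy"])]
    u=d.copy()
    for _ in range(30): u=d/(1+c["k1"]*(u@u))
    v=c["R"].T@np.r_[u,1.];o=-c["R"].T@c["t"];return o,v/np.linalg.norm(v)
def onz(n,px,z):
    o,v=ray(n,px);return o+v*(z-o[2])/v[2]
def tri(ps,pt):
    A=[];b=[]
    for n,p in(("side",ps),("top",pt)):
        o,v=ray(n,p);P=np.eye(3)-np.outer(v,v);A.append(P);b.append(P@o)
    A=np.vstack(A);b=np.hstack(b);x=np.linalg.lstsq(A,b,rcond=None)[0]
    return x,np.linalg.norm(A@x-b)
def uncrop(p,x0,y0,k): return [(p[0]+.5)/k-.5+x0,(p[1]+.5)/k-.5+y0]
def crop(src,x0,y0,x1,y1,k,n):
    i=cv2.imread(src) if isinstance(src,str) else src
    cv2.imwrite(n,cv2.resize(i[y0:y1,x0:x1],None,fx=k,fy=k,interpolation=cv2.INTER_CUBIC))
def axes(n,R,o,L=.04): pass
E
python3 - <<'E'
from h import *
crop("pics/side0.png",270,205,325,295,8,"pics/s3.png")
crop("pics/top0.png",200,195,270,250,10,"pics/t3.png")
U=lambda p:uncrop(p,200,140,5)
for p in [(557,58),(762,85),(733,345),(519,320)]: print(onz("top",U(p),.022).round(4))
print("mouth",onz("top",U((623,257)),.052+.078).round(4))
for p in [(165,345),(293,362),(272,478),(150,465)]: print(onz("top",U(p),.05).round(4))
print("mouth tri",tri(uncrop((258,298),260,130,5),U((623,257))))
E
```

```text
[0.7455 0.0266 0.022 ]
[ 0.7222 -0.1126  0.022 ]
[ 0.5432 -0.087   0.022 ]
[0.5639 0.0551 0.022 ]
mouth [ 0.5814 -0.017   0.13  ]
[0.5481 0.2874 0.05  ]
[0.5345 0.2021 0.05  ]
[0.4584 0.2156 0.05  ]
[0.4687 0.2962 0.05  ]
mouth tri (array([ 0.58081235, -0.01703965,  0.1316111 ]), np.float64(0.0002981604389935668))
```

View pics/s3.png

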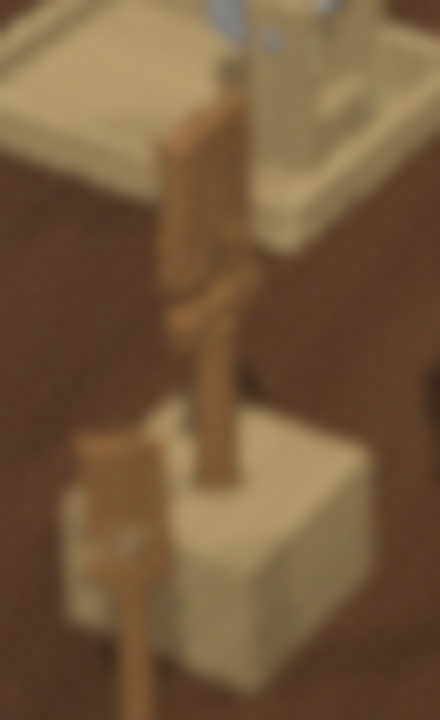

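View pics/t3.png

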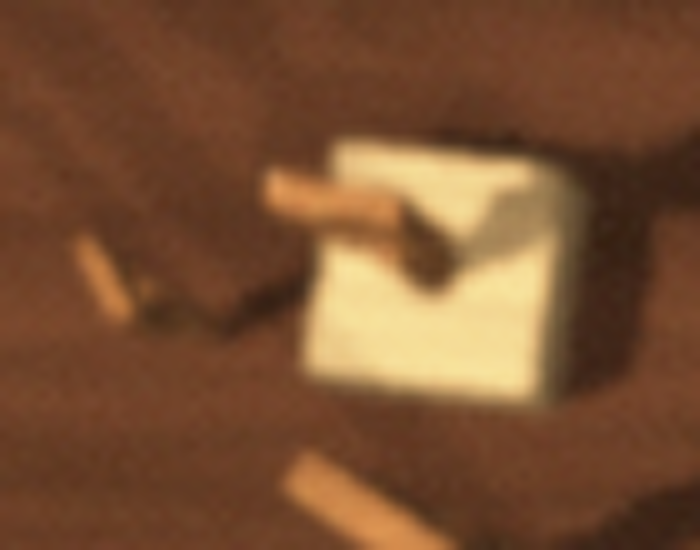

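```bash
python3 - <<'E'
from h import *
T=lambda p:uncrop(p,200,195,10); S=lambda p:uncrop(p,270,205,8)
print("near",tri(S((168,152)),T((268,192)))); print("far",tri(S((238,92)),T((400,212))))
print("onz near",onz("top",T((268,192)),.195),"far",onz("top",T((400,212)),.195),onz("side",S((168,152)),.195),onz("side",S((238,92)),.195))
print("hole from side",onz("side",S((215,480)),.05), "top",onz("top",T((435,272)),.05))
q=[onz("top",T(p),.05) for p in [(335,145),(548,165),(533,395),(308,375)]]
print(np.round(q,4),np.mean(q,0))
for p in [(372,460),(255,565),(165,405)]: print("side",onz("side",S(p),.05).round(4))
E
```

```text
near (array([0.50678154, 0.2724205 , 0.19261892]), np.float64(0.00047519002704663073))
far (array([0.50042197, 0.23287425, 0.19356397]), np.float64(0.0006296656137532976))
onz near [0.50669878 0.27195372 0.195     ] far [0.49975769 0.2324036  0.195     ] [0.50468163 0.27569621 0.195     ] [0.49987034 0.23494346 0.195     ]
hole from side [0.50369473 0.25398239 0.05      ] top [0.50344178 0.25202313 0.05      ]
[[0.5465 0.2859 0.05  ]
 [0.538  0.2149 0.05  ]
 [0.4623 0.2194 0.05  ]
 [0.4704 0.2937 0.05  ]] [0.50430845 0.25346343 0.05      ]
side [0.4591 0.2231 0.05  ]
side [0.472  0.2893 0.05  ]
side [0.5382 0.2229 0.05  ]
```

```bash
python3 - <<'E'
from h import *
T=lambda p:uncrop(p,200,140,5); S=lambda p:uncrop(p,255,170,4)
# tall: near end top-left; far end
print("tall end1",tri(S((290,135)),T((150,515)))); print("tall end2",tri(S((365,120)),T((222,560))))
print("tall foot",onz("side",S((321,455)),0.))
print("small",tri(S((105,360)),T((45,400))),tri(S((137,358)),T((65,432))),onz("side",S((130,520)),0))
print("eggcup",onz("top",T((480,585)),.05))
print("kettle top",onz("top",[200,156],.19), onz("top",[207,165],.1))
print("jar",onz("top",T((253,15)),.1))
for p in [(415,210)]: print("hanger foot",onz("top",p,.014))
print("foot side",onz("side",uncrop((480,283),260,130,5),.007))
print("butter",onz("top",[389,147],.03),"mugs",onz("top",[443,157],.092),onz("top",[398,263],.092))
E
```

```text
tall end1 (array([0.41634678, 0.24637962, 0.25759949]), np.float64(0.002097587713275792))
tall end2 (array([0.38716376, 0.20541444, 0.253883  ]), np.float64(0.0035467373690498682))
tall foot [0.39991548 0.23079913 0.        ]
small (array([0.50028294, 0.34353009, 0.13111855]), np.float64(0.00038926553476461174)) (array([0.48216037, 0.33167733, 0.12919909]), np.float64(0.0024592614824628005)) [0.4909849  0.33950975 0.        ]
eggcup [0.38635636 0.08084114 0.05      ]
kettle top [0.68856972 0.35919614 0.19      ] [0.68547337 0.36322959 0.1       ]
jar [0.75666353 0.22163085 0.1       ]
hanger foot [ 0.53372139 -0.31706061  0.014     ]
foot side [ 0.53047792 -0.31555916  0.007     ]
butter [ 0.7504042  -0.23921695  0.03      ] mugs [ 0.69232435 -0.40425475  0.092     ] [ 0.35597318 -0.23934879  0.092     ]
```

```bash
cat >> h.py <<'E'
def unit(v): v=np.array(v,float);return v/np.linalg.norm(v)
def frame(xp,zp):
    zp=unit(zp);xp=np.array(xp,float);xp=unit(xp-zp*(xp@zp));return np.c_[xp,np.cross(zp,xp),zp]
# tool in pusher frame for lean a: tool y=+xp, tool z=(0,-sin,-cos)
def toolR(Rp,a=np.pi/6):
    s,c=np.sin(a),np.cos(a);return Rp@np.c_[[0,c,-s],[1,0,0],[0,-s,-c]]
def rep(st,Rt,pt,msg=""):
    """translation first in current tool axes (mm), then rotvec in tool axes"""
    Rc=Rot.from_rotvec(st["orientation"]).as_matrix()
    print(msg,"shift tool mm",(Rc.T@(pt-st["tool_pos"])*1e3).round(1),"rotvec",Rot.from_matrix(Rc.T@Rt).as_rotvec().round(3),"shift in target axes",(Rt.T@(pt-st["tool_pos"])*1e3).round(1))
E
python3 - <<'E'
from h import *
from plant import robot
st=robot.read_state(); psi=np.radians(-8.5)
Rp=frame([np.cos(psi),np.sin(psi),0],[0,0,1]); Rt=toolR(Rp); print(Rt.round(3))
h=np.array([.5035,.2526,.177]); g=h+.005*Rt[:,2]; pre=g-.12*Rt[:,2]
print(g,pre); rep(st,Rt,pre,"pre"); print(Rot.from_rotvec(st["orientation"]).as_matrix().round(3))
E
```

```text
[[ 0.128  0.989 -0.074]
 [ 0.857 -0.148 -0.495]
 [-0.5    0.    -0.866]]
[0.50313048 0.25012746 0.17266987] [0.51199904 0.30946841 0.27659292]
pre shift tool mm [-416.7 -170.2  -44.6] rotvec [ 0.381 -0.425  1.427] shift in target axes [-208.   395.8   68.3]
[[-0.967  0.254 -0.001]
 [ 0.254  0.967 -0.001]
 [ 0.    -0.002 -1.   ]]
```

Request:
{"fn": "step_arm", "kwargs": {
  "targets": [
    {"tz":-40,"grip":140},
    {"tz":-40,"grip":140},
    {"tz":-40,"grip":140},
    {"tx":-41.7,"ty":-17,"grip":140},
    {"tx":-41.7,"ty":-17,"grip":140},
    {"tx":-41.7,"ty":-17,"grip":140},
    {"tx":-41.7,"ty":-17,"grip":140},
    {"tx":-41.7,"ty":-17,"grip":140},
    {"tx":-41.7,"ty":-17,"grip":140},
    {"tx":-41.7,"ty":-17,"grip":140},
    {"tx":-41.7,"ty":-17,"grip":140},
    {"tx":-41.7,"ty":-17,"grip":140},
    {"tx":-41.7,"ty":-17,"grip":140},
    {"grip":140}
  ]
}}

```text
schema error: expected keys tx, ty, tz, ax, ay, az, grip
```

Request:
{"fn": "step_arm", "kwargs": {
  "targets": [
    {"ax":0.0346,"ay":-0.0386,"az":0.1297},
    {"ax":0.0346,"ay":-0.0386,"az":0.1297},
    {"ax":0.0346,"ay":-0.0386,"az":0.1297},
    {"ax":0.0346,"ay":-0.0386,"az":0.1297},
    {"ax":0.0346,"ay":-0.0386,"az":0.1297},
    {"ax":0.0346,"ay":-0.0386,"az":0.1297},
    {"ax":0.0346,"ay":-0.0386,"az":0.1297},
    {"ax":0.0346,"ay":-0.0386,"az":0.1297},
    {"ax":0.0346,"ay":-0.0386,"az":0.1297},
    {"ax":0.0346,"ay":-0.0386,"az":0.1297},
    {"ax":0.0346,"ay":-0.0386,"az":0.1297},
    {}
  ]
}}

```text
schema error: expected keys tx, ty, tz, ax, ay, az, grip
```

```bash
cat > now.py <<'E'
from h import *
from plant import robot
import sys
def snap(tag):
    for n in("side","top"):
        cv2.imwrite(f"pics/{n}_{tag}.png",robot.read_camera(n)["frame"])
E
python3 - <<'E'
from now import *
snap("1")
st=robot.read_state(); psi=np.radians(-8.5)
Rp=frame([np.cos(psi),np.sin(psi),0],[0,0,1]); Rt=toolR(Rp)
h=np.array([.5035,.2526,.177]); g=h+.005*Rt[:,2]
print(st["t"],st["q"].round(3),st["tool_pos"],st["opening"],st["force"]); rep(st,Rt,g,"g")
crop("pics/side_1.png",230,100,390,300,4,"pics/a.png") if 0 else crop("pics/side_1.png",230,110,430,300,4,"pics/a.png")
crop("pics/top_1.png",200,140,460,300,3,"pics/b.png")
E
```

```text
0.2 [ 1.229  0.131  1.489  0.     1.523 -0.085] [0.15226106 0.58001072 0.23198842] 0.09292516041760088 [ 0.34013426 -0.55415525 -0.21232263]
g shift tool mm [-423.2 -229.9   59.5] rotvec [ 0.381 -0.425  1.426] shift in target axes [-208.   395.8  188.6]
```

View pics/a.png

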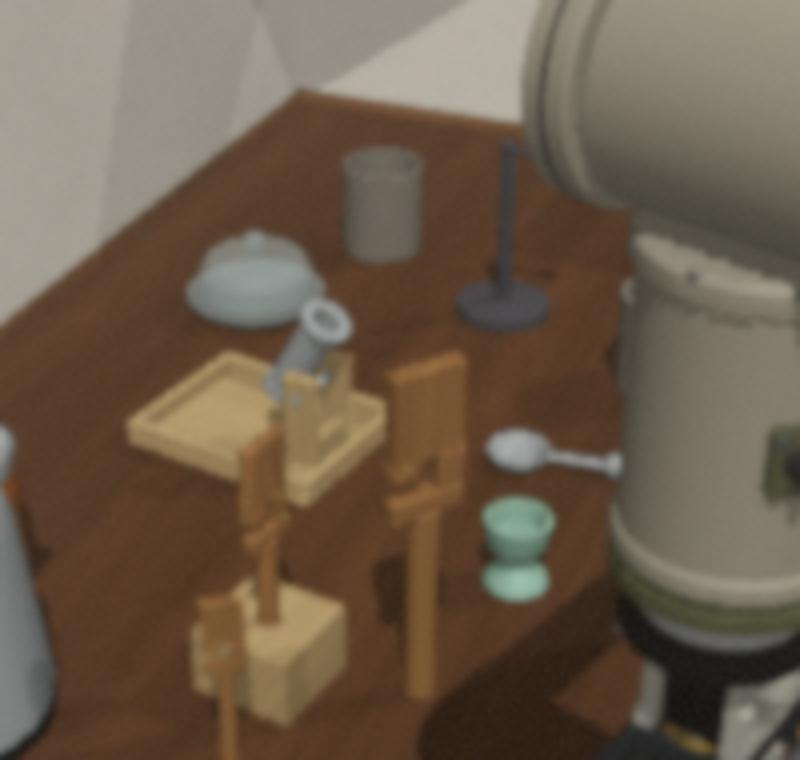

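View pics/b.png

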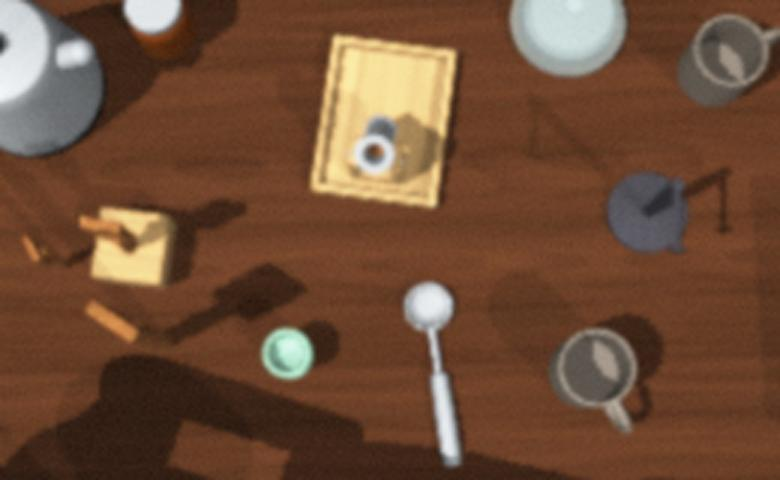

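The call needs every key in each row, and nothing moved. The pictures show the scene unchanged. In the top crop the pin runs from the post top (680,187) to its head (680,245), so it points towards -x world.

Request:
{"fn": "step_arm", "kwargs": {
  "targets": [
    {"tx":0,"ty":0,"tz":-40,"ax":0,"ay":0,"az":0,"grip":140},
    {"tx":0,"ty":0,"tz":-40,"ax":0,"ay":0,"az":0,"grip":140},
    {"tx":0,"ty":0,"tz":-40,"ax":0,"ay":0,"az":0,"grip":140},
    {"tx":-41.7,"ty":-17,"tz":0,"ax":0,"ay":0,"az":0,"grip":140},
    {"tx":-41.7,"ty":-17,"tz":0,"ax":0,"ay":0,"az":0,"grip":140},
    {"tx":-41.7,"ty":-17,"tz":0,"ax":0,"ay":0,"az":0,"grip":140},
    {"tx":-41.7,"ty":-17,"tz":0,"ax":0,"ay":0,"az":0,"grip":140},
    {"tx":-41.7,"ty":-17,"tz":0,"ax":0,"ay":0,"az":0,"grip":140},
    {"tx":-41.7,"ty":-17,"tz":0,"ax":0,"ay":0,"az":0,"grip":140},
    {"tx":-41.7,"ty":-17,"tz":0,"ax":0,"ay":0,"az":0,"grip":140},
    {"tx":-41.7,"ty":-17,"tz":0,"ax":0,"ay":0,"az":0,"grip":140},
    {"tx":-41.7,"ty":-17,"tz":0,"ax":0,"ay":0,"az":0,"grip":140},
    {"tx":-41.7,"ty":-17,"tz":0,"ax":0,"ay":0,"az":0,"grip":140}
  ]
}}

```text
t: 1.5
tool_pos: [0.5137, 0.3086, 0.3525]
orientation: [-0.402, -3.116, 0.0]
force: [0.9, 1.9, -0.1]
opening: 0.0419
```

Request:
{"fn": "step_arm", "kwargs": {
  "targets": [
    {"tx":0,"ty":0,"tz":0,"ax":0.0346,"ay":-0.0386,"az":0.1297,"grip":140},
    {"tx":0,"ty":0,"tz":0,"ax":0.0346,"ay":-0.0386,"az":0.1297,"grip":140},
    {"tx":0,"ty":0,"tz":0,"ax":0.0346,"ay":-0.0386,"az":0.1297,"grip":140},
    {"tx":0,"ty":0,"tz":0,"ax":0.0346,"ay":-0.0386,"az":0.1297,"grip":140},
    {"tx":0,"ty":0,"tz":0,"ax":0.0346,"ay":-0.0386,"az":0.1297,"grip":140},
    {"tx":0,"ty":0,"tz":0,"ax":0.0346,"ay":-0.0386,"az":0.1297,"grip":140},
    {"tx":0,"ty":0,"tz":0,"ax":0.0346,"ay":-0.0386,"az":0.1297,"grip":140},
    {"tx":0,"ty":0,"tz":0,"ax":0.0346,"ay":-0.0386,"az":0.1297,"grip":140},
    {"tx":0,"ty":0,"tz":0,"ax":0.0346,"ay":-0.0386,"az":0.1297,"grip":140},
    {"tx":0,"ty":0,"tz":0,"ax":0.0346,"ay":-0.0386,"az":0.1297,"grip":140},
    {"tx":0,"ty":0,"tz":0,"ax":0.0346,"ay":-0.0386,"az":0.1297,"grip":140}
  ]
}}

```text
t: 2.6
tool_pos: [0.5122, 0.3103, 0.3524]
orientation: [2.085, 1.787, -0.557]
force: [-0.6, -0.2, -0.5]
opening: 0.0421
```

```bash
python3 - <<'E'
from now import *
snap("2")
st=robot.read_state(); psi=np.radians(-8.5)
Rp=frame([np.cos(psi),np.sin(psi),0],[0,0,1]); Rt=toolR(Rp)
h=np.array([.5035,.2526,.177]); g=h+.005*Rt[:,2]
print(st["t"],st["q"].round(3),st["tool_pos"],st["opening"],st["force"]); rep(st,Rt,g,"g")
crop("pics/side_2.png",230,60,430,250,4,"pics/a.png")
E
```

```text
2.7 [ 0.666  0.483  0.941 -0.403  2.082  0.683] [0.51257401 0.31021719 0.3503222 ] 0.04224007009022361 [ 0.42939918 -0.10692007 -0.59886471]
g shift tool mm [ 36.4  -0.  184.2] rotvec [-0.003  0.001 -0.001] shift in target axes [ 36.1  -0.5 184.3]
```

View pics/side_2.png

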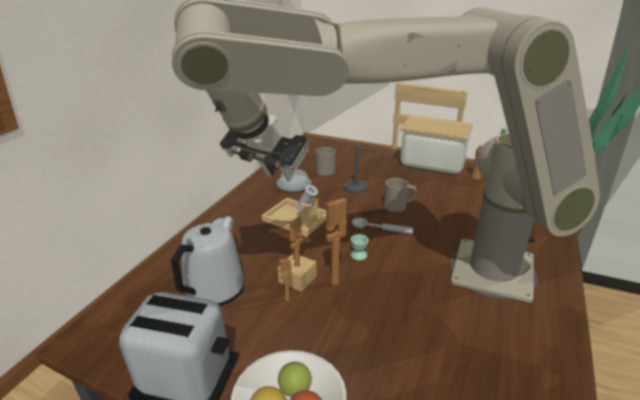

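View pics/top_2.png

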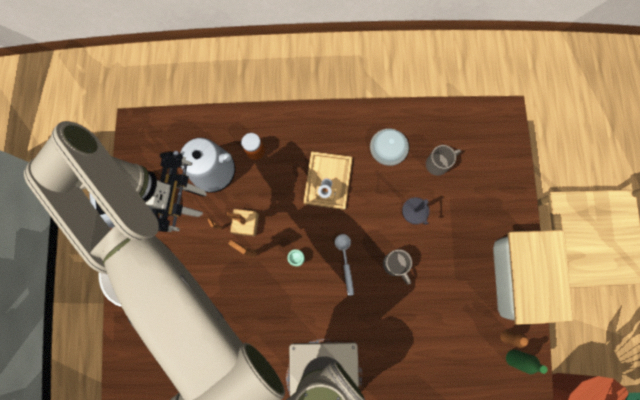

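The arm is in pre-grasp and the jaw axis lies across the paddle. Approaching.

Request:
{"fn": "step_arm", "kwargs": {
  "targets": [
    {"tx":36,"ty":0,"tz":0,"ax":0,"ay":0,"az":0,"grip":140},
    {"tx":0,"ty":0,"tz":35,"ax":0,"ay":0,"az":0,"grip":140},
    {"tx":0,"ty":0,"tz":35,"ax":0,"ay":0,"az":0,"grip":140},
    {"tx":0,"ty":0,"tz":35,"ax":0,"ay":0,"az":0,"grip":140},
    {"tx":0,"ty":0,"tz":0,"ax":0,"ay":0,"az":0,"grip":140}
  ]
}}

```text
t: 3.2
tool_pos: [0.5069, 0.2861, 0.2383]
orientation: [2.077, 1.797, -0.569]
force: [0.5, 0.3, -0.4]
opening: 0.0421
```

```bash
python3 - <<'E'
from now import *
snap("3")
st=robot.read_state(); psi=np.radians(-8.5)
Rp=frame([np.cos(psi),np.sin(psi),0],[0,0,1]); Rt=toolR(Rp)
h=np.array([.5035,.2526,.177]); g=h+.005*Rt[:,2]
print(st["t"],st["q"].round(3),st["tool_pos"],st["opening"],st["force"]); rep(st,Rt,g,"g")
crop("pics/side_3.png",220,120,360,260,5,"pics/a.png")
crop("pics/top_3.png",160,160,280,260,6,"pics/b.png")
E
```

```text
3.3 [ 0.646  0.45   1.174 -0.376  1.885  0.742] [0.50927878 0.28901817 0.24445159] 0.04170854280571584 [-0.32855987  0.20505862 -0.84021174]
g shift tool mm [ 1.6 -0.3 81.9] rotvec [-0.    -0.002  0.002] shift in target axes [ 1.8 -0.3 81.9]
```

View pics/a.png

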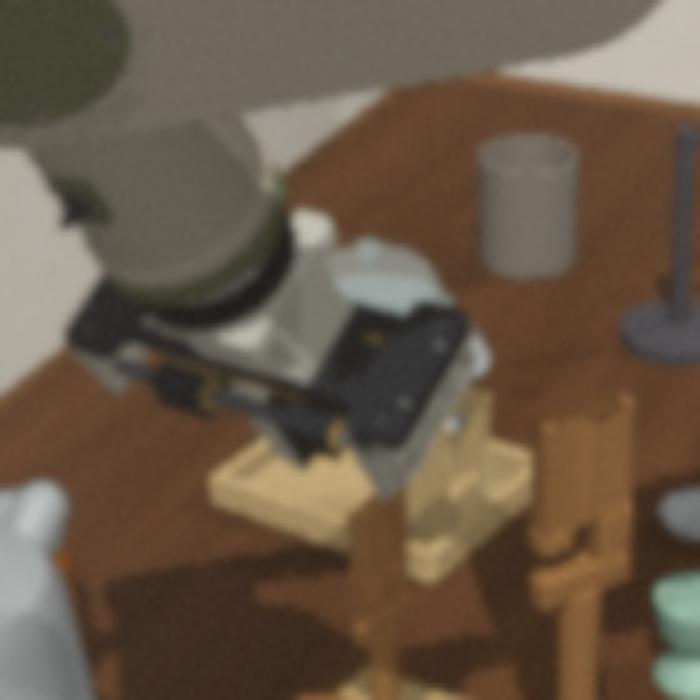

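View pics/b.png

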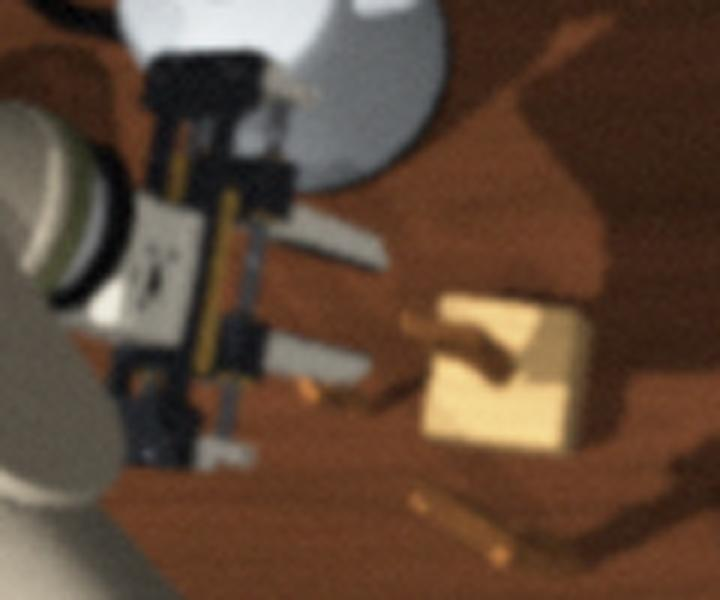

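The paddle end (403,320) lies between the fingertips (383,265) and (368,370). Moving in and closing.

Request:
{"fn": "step_arm", "kwargs": {
  "targets": [
    {"tx":1,"ty":0,"tz":32,"ax":0,"ay":0,"az":0,"grip":140},
    {"tx":0,"ty":0,"tz":30,"ax":0,"ay":0,"az":0,"grip":140},
    {"tx":0,"ty":0,"tz":20,"ax":0,"ay":0,"az":0,"grip":140},
    {"tx":0,"ty":0,"tz":0,"ax":0,"ay":0,"az":0,"grip":140},
    {"tx":0,"ty":0,"tz":0,"ax":0,"ay":0,"az":0,"grip":255},
    {"tx":0,"ty":0,"tz":0,"ax":0,"ay":0,"az":0,"grip":255},
    {"tx":0,"ty":0,"tz":0,"ax":0,"ay":0,"az":0,"grip":255},
    {"tx":0,"ty":0,"tz":0,"ax":0,"ay":0,"az":0,"grip":255},
    {"tx":0,"ty":0,"tz":0,"ax":0,"ay":0,"az":0,"grip":255},
    {"tx":0,"ty":0,"tz":0,"ax":0,"ay":0,"az":0,"grip":255}
  ],
  "squeeze": 45
}}

```text
t: 4.3
tool_pos: [0.5039, 0.2499, 0.1728]
orientation: [2.082, 1.793, -0.554]
force: [0.4, 1.9, 3.8]
opening: 0.0101
```

```bash
python3 - <<'E'
from now import *
snap("4")
st=robot.read_state(); psi=np.radians(-8.5)
Rp=frame([np.cos(psi),np.sin(psi),0],[0,0,1]); Rt=toolR(Rp)
h=np.array([.5035,.2526,.177]); g=h+.005*Rt[:,2]
print(st["t"],st["q"].round(3),st["tool_pos"],st["opening"],st["force"],st["wrist_torque"]); rep(st,Rt,g,"g")
print(Rt.T@[0,0,.01])
crop("pics/side_4.png",220,150,360,290,5,"pics/a.png")
E
```

```text
4.4 [ 0.605  0.416  1.35  -0.378  1.737  0.759] [0.50387383 0.24987303 0.17276856] 0.010027137121327192 [0.10924156 1.34153149 5.58298121] [0.24135412 0.02454109 0.05600205]
g shift tool mm [ 0.2 -0.8  0. ] rotvec [ 0.001 -0.003 -0.001] shift in target axes [ 0.2 -0.8  0. ]
[-0.005       0.         -0.00866025]
```

View pics/a.png

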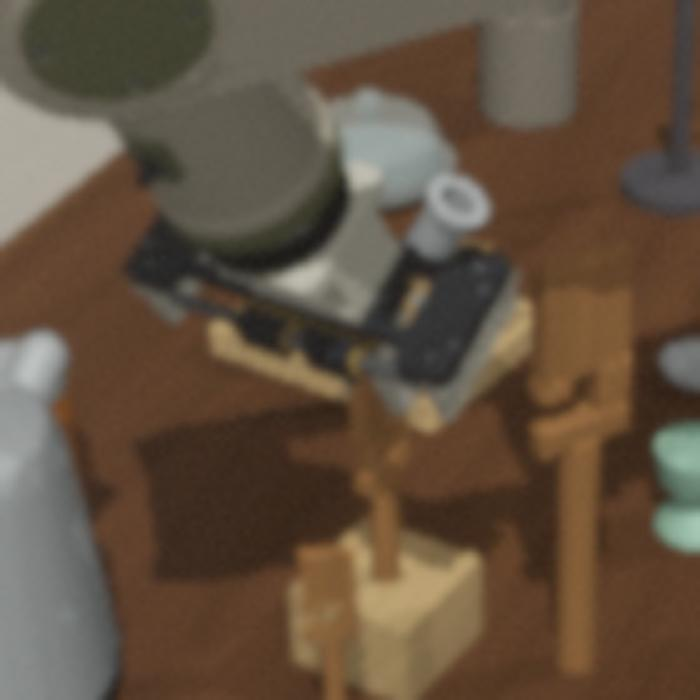

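Request:
{"fn": "step_arm", "kwargs": {
  "targets": [
    {"tx":-5,"ty":0,"tz":-8.66,"ax":0,"ay":0,"az":0,"grip":255},
    {"tx":-10,"ty":0,"tz":-17.32,"ax":0,"ay":0,"az":0,"grip":255},
    {"tx":-10,"ty":0,"tz":-17.32,"ax":0,"ay":0,"az":0,"grip":255},
    {"tx":-10,"ty":0,"tz":-17.32,"ax":0,"ay":0,"az":0,"grip":255},
    {"tx":-15,"ty":0,"tz":-26,"ax":0,"ay":0,"az":0,"grip":255},
    {"tx":-20,"ty":0,"tz":-34.6,"ax":0,"ay":0,"az":0,"grip":255},
    {"tx":-20,"ty":0,"tz":-34.6,"ax":0,"ay":0,"az":0,"grip":255},
    {"tx":-10,"ty":0,"tz":-17.3,"ax":0,"ay":0,"az":0,"grip":255},
    {"tx":0,"ty":0,"tz":0,"ax":0,"ay":0,"az":0,"grip":255}
  ]
}}

```text
t: 5.3
tool_pos: [0.5041, 0.2495, 0.3761]
orientation: [2.084, 1.792, -0.547]
force: [0.7, -0.3, -0.5]
opening: 0.0096
```

```bash
python3 - <<'E'
from now import *
snap("5")
st=robot.read_state()
print(st["t"],st["q"].round(3),st["tool_pos"],st["opening"],st["force"],st["wrist_torque"])
crop("pics/side_5.png",210,80,350,220,5,"pics/a.png")
crop("pics/top_5.png",130,140,270,260,5,"pics/b.png")
crop("pics/top_2.png",290,140,370,220,9,"pics/c.png")
crop("pics/side_2.png",255,170,335,250,9,"pics/d.png")
E
```

```text
5.4 [ 0.604  0.34   1.083 -0.423  2.054  0.618] [0.50333768 0.24912396 0.37128155] 0.009762362373058695 [ 0.60601101 -0.13843762 -1.03660573] [0.31772312 0.07473354 0.01860526]
```

View pics/a.png

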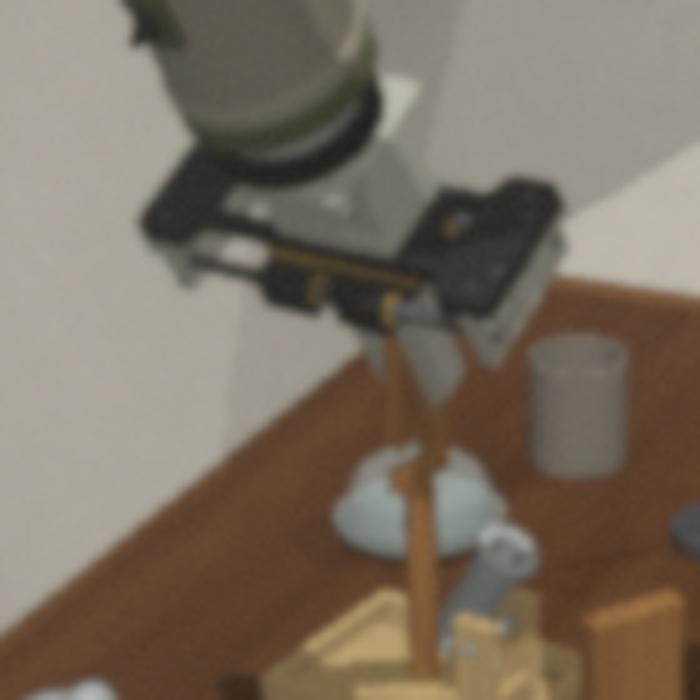

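View pics/b.png

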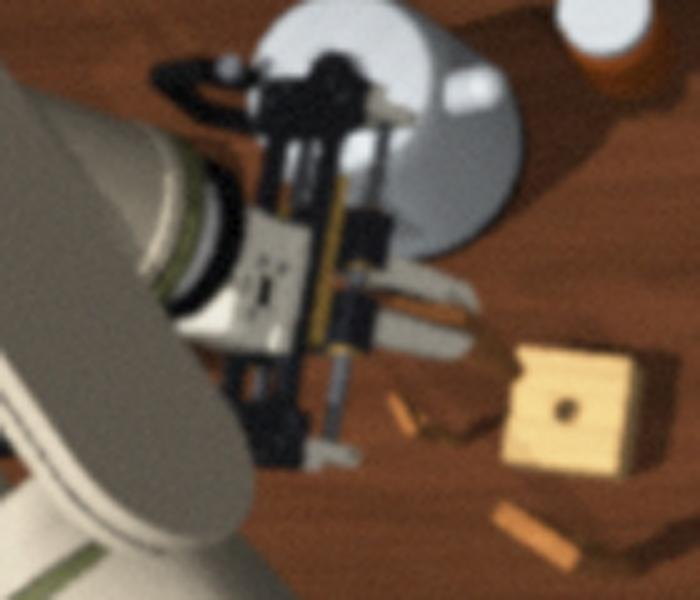

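View pics/c.png

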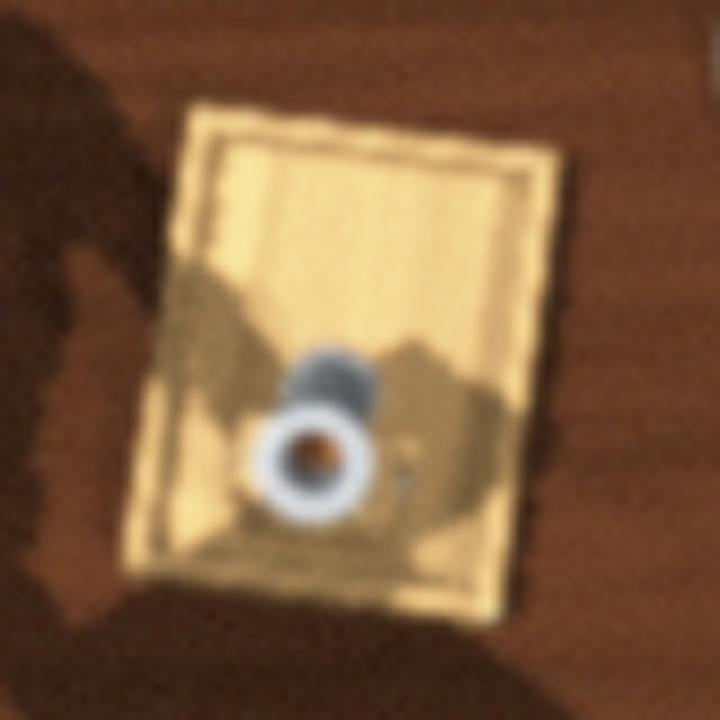

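View pics/d.png

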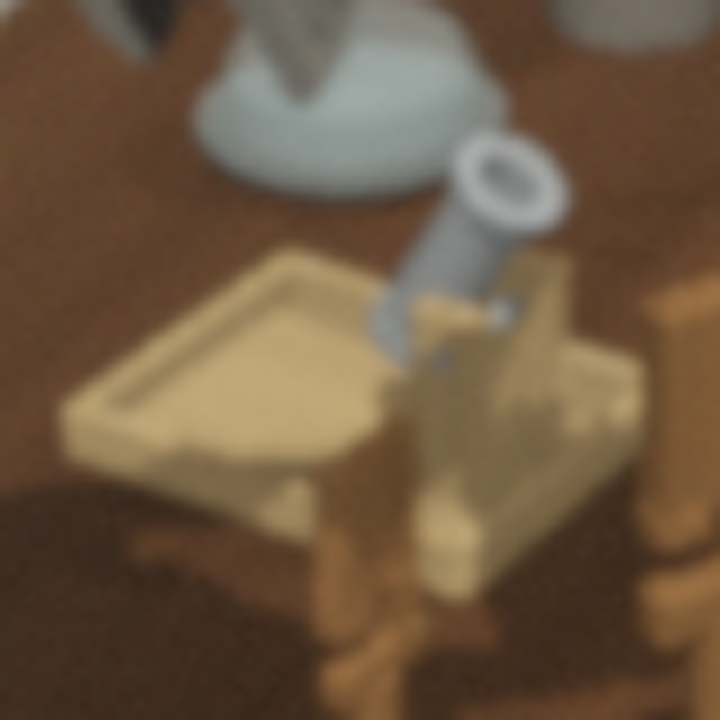

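```bash
python3 - <<'E'
from now import *
C=lambda p:uncrop(p,290,140,9); D=lambda p:uncrop(p,255,170,9)
th=np.pi/6
obs=[("top",C((190,102)),(.11,.07,.022)),("top",C((562,150)),(.11,-.07,.022)),("top",C((503,623)),(-.07,-.07,.022)),("top",C((125,575)),(-.07,.07,.022)),
("side",D((290,250)),(.11,-.07,.022)),("side",D((65,408)),(.11,.07,.022)),("side",D((640,368)),(-.07,-.07,.022)),
("top",C((313,462)),(-.045,0,.052+.0779)),("side",D((511,183)),(-.045,0,.052+.0779))]
w=[1,1,1,1,1,1,1,3,3]
def f(p,full=False):
    R=Rot.from_euler("z",p[2]).as_matrix();r=[]
    for (n,px,X),k in zip(obs,w): r.append((proj(n,R@np.array(X)+[p[0],p[1],0])[0]-px)*(1 if full else k))
    return np.array(r) if full else np.ravel(r)
s=least_squares(f,[.63,-.03,-.15],loss="soft_l1");print(s.x,np.degrees(s.x[2]));print(f(s.x,True).round(2))
p=s.x;R=Rot.from_euler("z",p[2]).as_matrix();print("mouth",R@[-.045,0,.1299]+[p[0],p[1],0])
# pusher in hand: from TCP
st=robot.read_state();Rt=Rot.from_rotvec(st["orientation"]).as_matrix()
s_,c_=.5,np.cos(th); Rp=Rt@np.c_[[0,c_,-s_],[1,0,0],[0,-s_,-c_]].T
h=st["tool_pos"]-.005*Rt[:,2]; o=h-.077*Rp[:,2]
print("pred tip",o-.095*Rp[:,2],proj("side",[o-.095*Rp[:,2],o+.015*Rp[:,2]]),proj("top",[o-.095*Rp[:,2],o+.015*Rp[:,2]]))
crop("pics/side_5.png",275,155,315,225,11,"pics/a.png")
crop("pics/top_5.png",200,180,260,230,12,"pics/b.png")
E
```

```text
[ 0.62532238 -0.02468237 -0.1590308 ] -9.111793550210248
[[ 0.23  0.46]
 [-0.42  0.21]
 [-0.56 -0.71]
 [-0.18 -0.84]
 [-0.61 -0.04]
 [-0.33 -0.21]
 [ 3.43  0.68]
 [ 0.07  0.26]
 [-0.15 -0.31]]
mouth [ 0.58089023 -0.01755611  0.1299    ]
pred tip [0.50371261 0.2519207  0.20361678] [[294.97228008 216.11574324]
 [293.62211733 177.40837883]] [[232.35763652 214.1130401 ]
 [223.05960791 207.49447391]]
```

View pics/a.png

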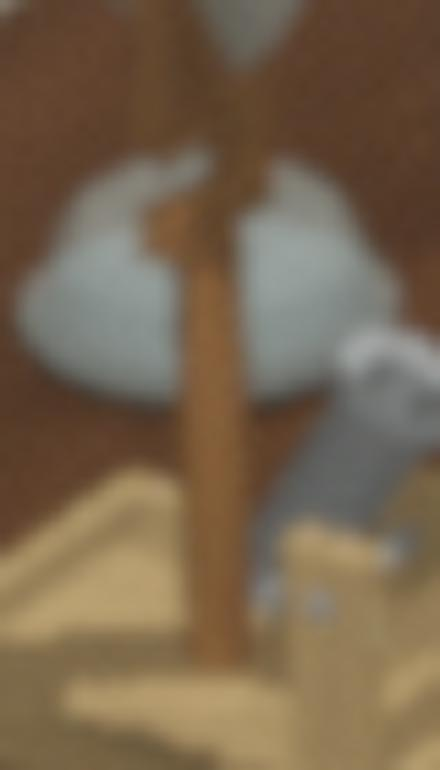

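View pics/b.png

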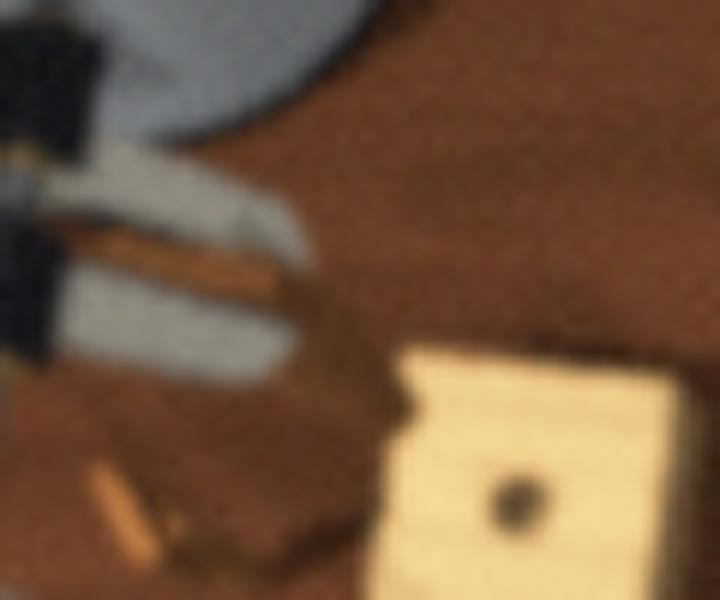

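```bash
cat >> h.py <<'E'
TH=np.pi/6
ST=[.62532,-.02468,-.15903]
def Rp_barrel(yaw=ST[2]):
    sx=np.array([np.cos(yaw),np.sin(yaw),0]);z=-.5*sx+np.array([0,0,np.cos(TH)])
    sy=np.array([-np.sin(yaw),np.cos(yaw),0]);return frame(-sy,z)
def tcp_for_tip(Rp,tip):
    R=toolR(Rp);return R,tip+.172*Rp[:,2]+.005*R[:,2]
MOUTH=np.array([.5809,-.0176,.1299])
def pusher(st):
    Rt=Rot.from_rotvec(st["orientation"]).as_matrix();Rp=Rt@np.c_[[0,np.cos(TH),-.5],[1,0,0],[0,-.5,-np.cos(TH)]].T
    h=st["tool_pos"]-.005*Rt[:,2];o=h-.077*Rp[:,2];return Rp,o
E
python3 - <<'E'
from now import *
st=robot.read_state();Rp=Rp_barrel()
for d in(.08,.03):
    R,p=tcp_for_tip(Rp,MOUTH+d*Rp[:,2]);print(p);rep(st,R,p,d)
E
```

```text
[0.45648995 0.00235343 0.3431384 ]
0.08 shift tool mm [-203.6   -9.8  149.5] rotvec [0.411 0.407 1.542] shift in target axes [ -7.2 251.1  28.1]
[ 0.48117448 -0.00160559  0.29983713]
0.03 shift tool mm [-182.2   15.2  187.1] rotvec [0.411 0.407 1.542] shift in target axes [ 17.8 251.1  71.4]
```

Request:
{"fn": "step_arm", "kwargs": {
  "targets": [
    {"tx":-34,"ty":-1.6,"tz":25,"ax":0,"ay":0,"az":0,"grip":255},
    {"tx":-34,"ty":-1.6,"tz":25,"ax":0,"ay":0,"az":0,"grip":255},
    {"tx":-34,"ty":-1.6,"tz":25,"ax":0,"ay":0,"az":0,"grip":255},
    {"tx":-34,"ty":-1.6,"tz":25,"ax":0,"ay":0,"az":0,"grip":255},
    {"tx":-34,"ty":-1.6,"tz":25,"ax":0,"ay":0,"az":0,"grip":255},
    {"tx":-34,"ty":-1.6,"tz":25,"ax":0,"ay":0,"az":0,"grip":255}
  ]
}}

```text
t: 6.0
tool_pos: [0.4551, 0.0, 0.3405]
orientation: [2.081, 1.796, -0.561]
force: [1.2, -1.2, -0.0]
opening: 0.0096
```

Request:
{"fn": "step_arm", "kwargs": {
  "targets": [
    {"tx":0,"ty":0,"tz":0,"ax":0.0343,"ay":0.0339,"az":0.1285,"grip":255},
    {"tx":0,"ty":0,"tz":0,"ax":0.0343,"ay":0.0339,"az":0.1285,"grip":255},
    {"tx":0,"ty":0,"tz":0,"ax":0.0343,"ay":0.0339,"az":0.1285,"grip":255},
    {"tx":0,"ty":0,"tz":0,"ax":0.0343,"ay":0.0339,"az":0.1285,"grip":255},
    {"tx":0,"ty":0,"tz":0,"ax":0.0343,"ay":0.0339,"az":0.1285,"grip":255},
    {"tx":0,"ty":0,"tz":0,"ax":0.0343,"ay":0.0339,"az":0.1285,"grip":255},
    {"tx":0,"ty":0,"tz":0,"ax":0.0343,"ay":0.0339,"az":0.1285,"grip":255},
    {"tx":0,"ty":0,"tz":0,"ax":0.0343,"ay":0.0339,"az":0.1285,"grip":255},
    {"tx":0,"ty":0,"tz":0,"ax":0.0343,"ay":0.0339,"az":0.1285,"grip":255},
    {"tx":0,"ty":0,"tz":0,"ax":0.0343,"ay":0.0339,"az":0.1285,"grip":255},
    {"tx":0,"ty":0,"tz":0,"ax":0.0343,"ay":0.0339,"az":0.1285,"grip":255},
    {"tx":0,"ty":0,"tz":0,"ax":0.0343,"ay":0.0339,"az":0.1285,"grip":255},
    {"tx":0,"ty":0,"tz":0,"ax":0,"ay":0,"az":0,"grip":255}
  ]
}}

```text
t: 7.3
tool_pos: [0.4555, 0.0013, 0.3413]
orientation: [-3.131, 0.255, 0.005]
force: [0.7, 0.0, -0.8]
opening: 0.0098
```

```bash
python3 - <<'E'
from now import *
snap("6")
st=robot.read_state();Rp=Rp_barrel();print(st["t"],st["q"].round(3),st["tool_pos"],st["opening"])
for d in(.03,.01):
    R,p=tcp_for_tip(Rp,MOUTH+d*Rp[:,2]);print(p);rep(st,R,p,d)
R_,o=pusher(st);tip=o-.095*R_[:,2]
print("pred tip",tip,proj("side",tip),proj("top",tip))
crop("pics/side_6.png",270,110,390,250,5,"pics/a.png")
crop("pics/top_6.png",280,140,380,240,7,"pics/b.png")
E
```

```text
7.4 [-1.080e-01 -2.790e-01  1.680e+00 -1.000e-03  1.743e+00  1.618e+00] [0.45585015 0.00153862 0.34188558] 0.009790369027727217
[ 0.48117448 -0.00160559  0.29983713]
0.03 shift tool mm [25.7 -0.9 42. ] rotvec [0.001 0.004 0.003] shift in target axes [25.5 -0.9 42. ]
[ 0.4910483  -0.00318919  0.28251662]
0.01 shift tool mm [35.7 -0.9 59.2] rotvec [0.001 0.004 0.003] shift in target axes [35.5 -0.9 59.4]
pred tip [ 0.54026723 -0.0119217   0.19762189] [[322.26007156 173.38768636]] [[322.33215274 199.84427324]]
```

View pics/a.png

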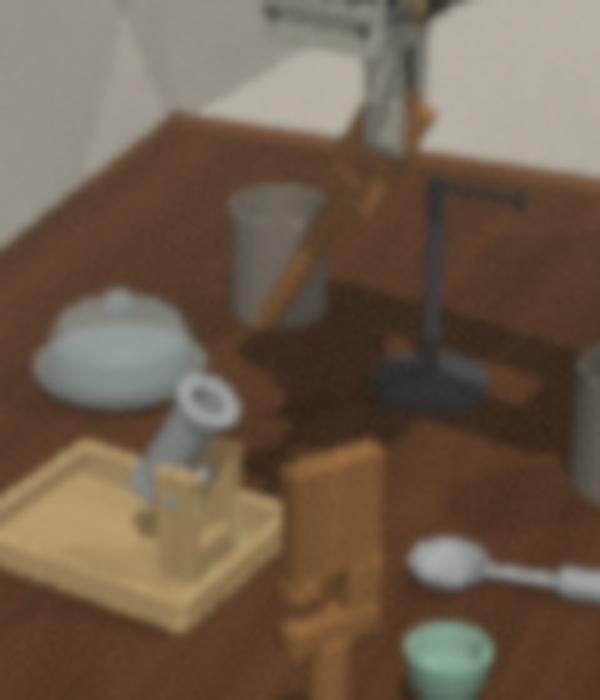

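View pics/b.png

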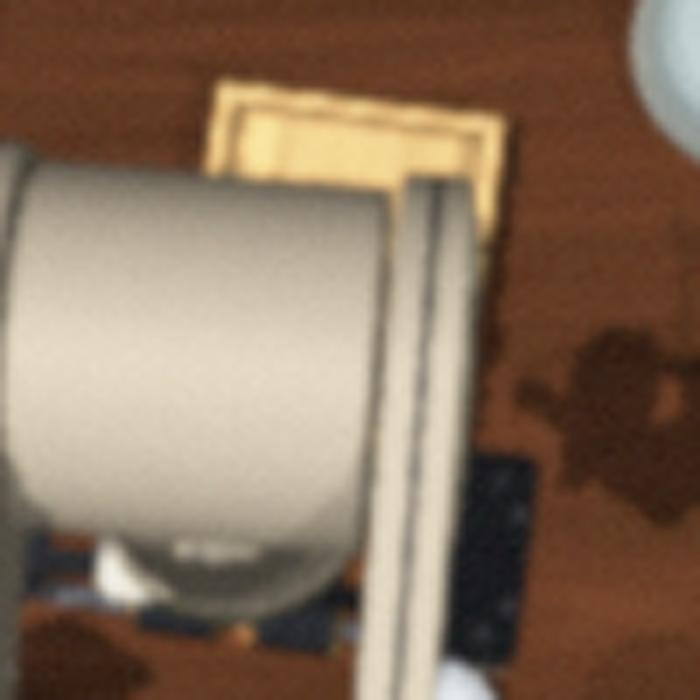

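The tip shows in the side view at (323,173), against a prediction of (322,173). The top view is hidden by the arm. Descending to 10 mm above the mouth.

Request:
{"fn": "step_arm", "kwargs": {
  "targets": [
    {"tx":12,"ty":-0.9,"tz":20,"ax":0.001,"ay":0.004,"az":0.003,"grip":255},
    {"tx":12,"ty":0,"tz":20,"ax":0,"ay":0,"az":0,"grip":255},
    {"tx":11.6,"ty":0,"tz":19.3,"ax":0,"ay":0,"az":0,"grip":255},
    {"tx":0,"ty":0,"tz":0,"ax":0,"ay":0,"az":0,"grip":255},
    {"tx":0,"ty":0,"tz":0,"ax":0,"ay":0,"az":0,"grip":255}
  ],
  "squeeze": 60
}}

```text
t: 7.9
tool_pos: [0.4915, -0.0027, 0.2836]
orientation: [-3.131, 0.25, -0.001]
force: [-0.9, -0.2, -0.7]
opening: 0.0099
```

```bash
python3 - <<'E'
from now import *
snap("7")
st=robot.read_state();Rp=Rp_barrel();print(st["t"],st["q"].round(3),st["tool_pos"],st["opening"],st["force"])
for d in(0.01,-.02,):
    R,p=tcp_for_tip(Rp,MOUTH+d*Rp[:,2]);rep(st,R,p,d)
R_,o=pusher(st);tip=o-.095*R_[:,2]
print("pred tip",tip,proj("side",tip),proj("side",o+.015*R_[:,2]),proj("side",MOUTH),"axis",R_[:,2],Rp[:,2])
crop("pics/side_7.png",290,140,350,220,9,"pics/a.png")
crop("pics/top_7.png",300,160,350,210,9,"pics/b.png")
E
```

```text
8.0 [-0.11  -0.185  1.703  0.     1.62   1.621] [ 0.49215919 -0.00287899  0.28531484] 0.00957587783315549 [ 0.14472211 -0.23557048 -0.41502436]
0.01 shift tool mm [-1.1  0.5  2.8] rotvec [-0.    -0.004 -0.001] shift in target axes [-1.   0.5  2.8]
-0.02 shift tool mm [13.8  0.5 28.8] rotvec [-0.    -0.004 -0.001] shift in target axes [14.   0.5 28.8]
pred tip [ 0.57768299 -0.0166551   0.14173443] [[311.94827732 186.60220336]] [[327.03880585 163.22524743]] [[311.18925343 189.57699346]] axis [-0.49735865  0.08010004  0.86383931] [-0.49369068  0.07918026  0.8660254 ]
```

View pics/a.png

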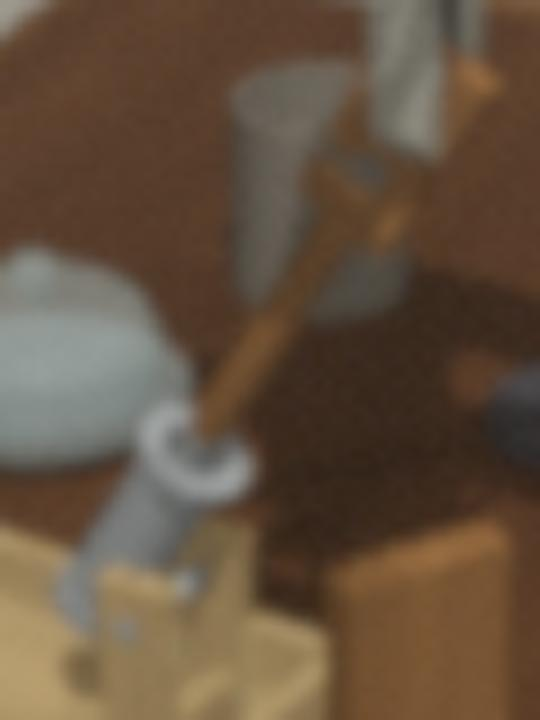

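View pics/b.png

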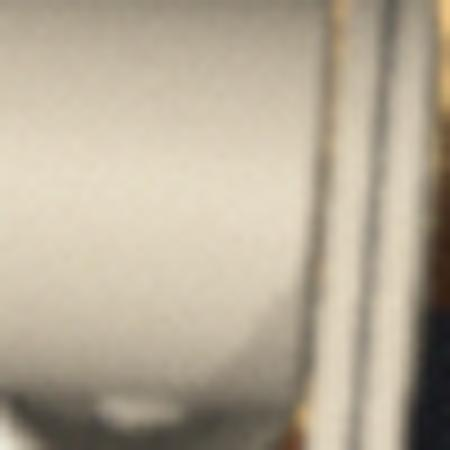

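```bash
python3 - <<'E'
from now import *
st=robot.read_state()
i=cv2.imread("pics/side_7.png");R_,o=pusher(st)
k=16;x0,y0=295,155
b=cv2.resize(i[y0:195,x0:335],None,fx=k,fy=k,interpolation=cv2.INTER_CUBIC)
def P(X): 
    p=proj("side",X)[0];return (int((p[0]-x0+.5)*k-.5),int((p[1]-y0+.5)*k-.5))
a=np.linspace(0,2*np.pi,60)
def circ(c,R,r,col):
    cv2.polylines(b,[np.array([P(c+r*(np.cos(t)*R[:,0]+np.sin(t)*R[:,1])) for t in a])],True,col,1)
circ(o-.095*R_[:,2],R_,.008,(0,255,0));circ(o-.035*R_[:,2],R_,.008,(0,255,0))
Rb=Rp_barrel();circ(MOUTH,Rb,.0115,(255,0,255));circ(MOUTH,Rb,.0205,(255,0,255))
cv2.imwrite("pics/a.png",b)
E
```

```text
(no output)
```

View pics/a.png

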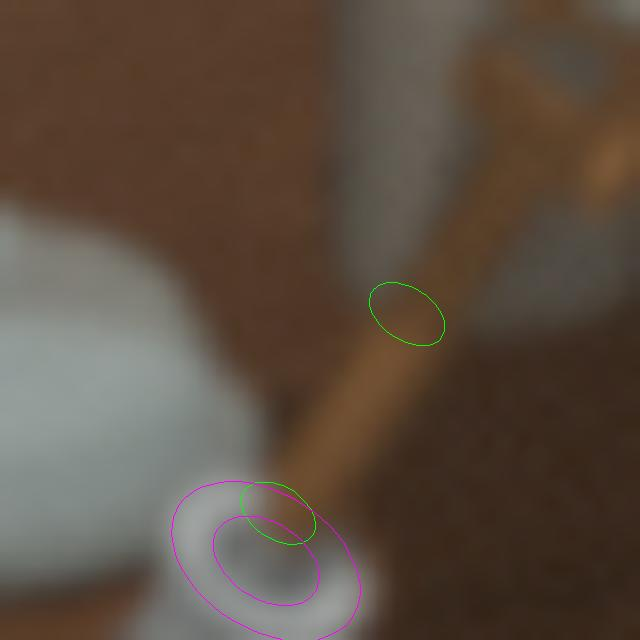

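```bash
cat > axis.py <<'E'
from now import *
def prof(tag,st,zs,n="side",W=9):
    i=cv2.imread(f"pics/{n}_{tag}.png").astype(np.float32);f=i[:,:,2]-i[:,:,0]
    f=cv2.GaussianBlur(f,(0,0),.6);R_,o=pusher(st);out=[]
    for z in zs:
        p=proj(n,o+z*R_[:,2])[0];q=proj(n,o+(z+.01)*R_[:,2])[0];d=unit(q-p);nn=np.array([-d[1],d[0]])
        if nn[0]<0:nn=-nn
        s=np.arange(-W,W+.01,.5);pts=(p+np.outer(s,nn)).astype(np.float32)
        v=cv2.remap(f,pts[None,:,0],pts[None,:,1],cv2.INTER_LINEAR)[0]
        g=np.gradient(v); c=slice(4,-4)
        out.append((z,s[np.argmax(g)],s[np.argmin(g)],v))
    return out,nn
if __name__=="__main__":
    st=robot.read_state()
    o,nn=prof("7",st,np.arange(-.085,.015,.01));print(nn)
    for z,a,b,v in o: print(round(z,3),a,b,(a+b)/2,v[::2].round(0).astype(int))
E
python3 axis.py
```

```text
[0.84004922 0.5425102 ]
-0.085 -2.0 2.5 0.25 [-3 -2  0  3  5  8 19 34 49 57 56 51 42 37 34 34 32 31 31]
-0.075 -2.0 2.5 0.25 [ 5 10 14 18 20 23 30 42 54 59 58 52 44 36 32 31 30 29 30]
-0.065 -1.5 3.0 0.75 [31 35 38 39 39 38 39 45 54 60 59 52 43 35 31 30 29 29 29]
-0.055 -1.0 3.0 1.0 [41 40 40 40 41 41 43 48 56 61 60 54 44 35 30 29 29 29 29]
-0.045 -1.5 3.0 0.75 [42 41 41 40 39 39 41 47 55 61 60 54 45 36 30 29 29 29 29]
-0.035 -1.5 3.0 0.75 [43 41 38 32 27 23 25 31 41 49 52 48 41 34 31 29 30 29 29]
-0.025 -1.0 2.5 0.75 [40 32 25 19 17 16 18 25 36 45 46 42 33 25 21 21 24 26 28]
-0.015 -1.5 3.0 0.75 [27 19 15 15 16 17 19 25 36 43 44 40 31 21 16 15 16 17 21]
-0.005 -1.5 3.0 0.75 [19 16 15 16 16 16 18 25 35 44 47 42 33 22 16 14 14 14 16]
0.005 -1.5 2.5 0.5 [16 16 16 16 16 17 19 27 38 45 47 44 36 28 24 22 19 17 16]
```

Request:
{"fn": "step_arm", "kwargs": {
  "targets": [
    {"tx":0,"ty":0.5,"tz":2.8,"ax":0,"ay":-0.004,"az":0,"grip":255},
    {"tx":5,"ty":0,"tz":8.7,"ax":0,"ay":0,"az":0,"grip":255},
    {"tx":5,"ty":0,"tz":8.7,"ax":0,"ay":0,"az":0,"grip":255},
    {"tx":5,"ty":0,"tz":8.7,"ax":0,"ay":0,"az":0,"grip":255},
    {"tx":0,"ty":0,"tz":0,"ax":0,"ay":0,"az":0,"grip":255},
    {"tx":0,"ty":0,"tz":0,"ax":0,"ay":0,"az":0,"grip":255}
  ]
}}

```text
t: 8.6
tool_pos: [0.5066, -0.006, 0.2548]
orientation: [-3.131, 0.254, 0.002]
force: [-0.2, 0.6, -0.2]
opening: 0.01
```

```bash
cat > chk.py <<'E'
from now import *
st=robot.read_state();Rp=Rp_barrel();R_,o=pusher(st);tip=o-.095*R_[:,2]
e=Rp.T@(tip-MOUTH)*1e3
print("t",st["t"],"F",st["force"].round(1),"F along barrel axis",(Rp[:,2]@st["force"]).round(1),"tq",st["wrist_torque"].round(2),"tip in barrel frame xp(-sy),yp(sx side),z:",e.round(1),"tip height in bore",90+e[2].round(1),"op",round(st["opening"],4))
rep(st,toolR(Rp),st["tool_pos"],"rot err")
E
python3 - <<'E'
from now import *
snap("8");crop("pics/side_8.png",285,140,345,210,9,"pics/a.png")
E
python3 chk.py
```

```text
t 8.7 F [-0.3 -0.3 -0.1] F along barrel axis 0.0 tq [-0.02  0.18 -0.03] tip in barrel frame xp(-sy),yp(sx side),z: [  0.4   0.6 -21.3] tip height in bore 68.7 op 0.0096
rot err shift tool mm [0. 0. 0.] rotvec [-0.001 -0.    -0.003] shift in target axes [0. 0. 0.]
```

View pics/a.png

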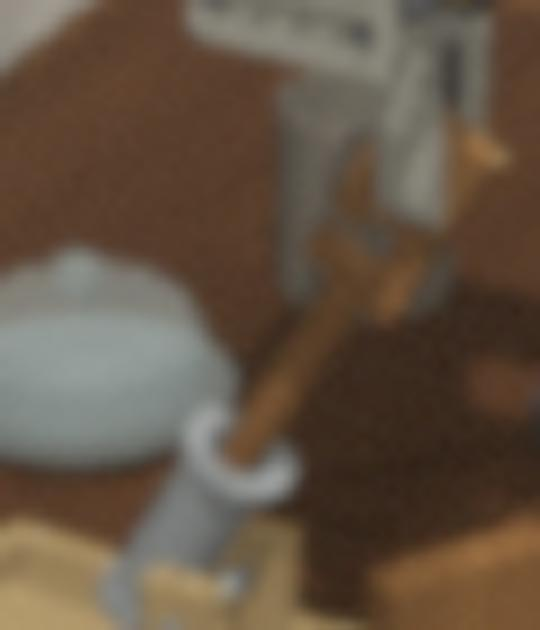

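Tip is inside the mouth, centred, with zero force. Advancing slowly to find the piston.

Request:
{"fn": "step_arm", "kwargs": {
  "targets": [
    {"tx":1.5,"ty":0,"tz":2.6,"ax":0,"ay":0,"az":0,"grip":255},
    {"tx":1.5,"ty":0,"tz":2.6,"ax":0,"ay":0,"az":0,"grip":255},
    {"tx":1,"ty":0,"tz":1.73,"ax":0,"ay":0,"az":0,"grip":255},
    {"tx":1,"ty":0,"tz":1.73,"ax":0,"ay":0,"az":0,"grip":255},
    {"tx":1,"ty":0,"tz":1.73,"ax":0,"ay":0,"az":0,"grip":255},
    {"tx":1,"ty":0,"tz":1.73,"ax":0,"ay":0,"az":0,"grip":255}
  ]
}}

```text
t: 9.3
tool_pos: [0.5133, -0.007, 0.2451]
orientation: [-3.131, 0.254, 0.001]
force: [-9.2, 1.1, 13.6]
opening: 0.0094
```

```bash
python3 chk.py
```

```text
t 9.3 F [-9.2  1.1 13.6] F along barrel axis 16.4 tq [ 0.19  2.17 -0.04] tip in barrel frame xp(-sy),yp(sx side),z: [  0.4   0.7 -33.7] tip height in bore 56.3 op 0.0094
rot err shift tool mm [0. 0. 0.] rotvec [-0.001  0.001 -0.003] shift in target axes [0. 0. 0.]
```

Request:
{"fn": "step_arm", "kwargs": {
  "targets": [
    {"tx":1,"ty":0,"tz":1.73,"ax":0,"ay":0,"az":0,"grip":255},
    {"tx":1,"ty":0,"tz":1.73,"ax":0,"ay":0,"az":0,"grip":255},
    {"tx":1,"ty":0,"tz":1.73,"ax":0,"ay":0,"az":0,"grip":255},
    {"tx":1,"ty":0,"tz":1.73,"ax":0,"ay":0,"az":0,"grip":255},
    {"tx":1,"ty":0,"tz":1.73,"ax":0,"ay":0,"az":0,"grip":255},
    {"tx":1,"ty":0,"tz":1.73,"ax":0,"ay":0,"az":0,"grip":255}
  ]
}}

```text
t: 9.9
tool_pos: [0.5192, -0.0079, 0.2347]
orientation: [-3.131, 0.254, 0.001]
force: [-10.9, 0.9, 12.8]
opening: 0.0094
```

```bash
python3 chk.py
```

```text
t 9.9 F [-10.9   0.9  12.8] F along barrel axis 16.5 tq [ 0.22  2.14 -0.04] tip in barrel frame xp(-sy),yp(sx side),z: [  0.4   0.7 -45.6] tip height in bore 44.4 op 0.0094
rot err shift tool mm [0. 0. 0.] rotvec [-0.001  0.001 -0.003] shift in target axes [0. 0. 0.]
```

Request:
{"fn": "step_arm", "kwargs": {
  "targets": [
    {"tx":0.6,"ty":0,"tz":1.85,"ax":0,"ay":0,"az":0,"grip":255},
    {"tx":0.6,"ty":0,"tz":1.85,"ax":0,"ay":0,"az":0,"grip":255},
    {"tx":1,"ty":0,"tz":1.73,"ax":0,"ay":0,"az":0,"grip":255},
    {"tx":1,"ty":0,"tz":1.73,"ax":0,"ay":0,"az":0,"grip":255},
    {"tx":1,"ty":0,"tz":1.73,"ax":0,"ay":0,"az":0,"grip":255},
    {"tx":1,"ty":0,"tz":1.73,"ax":0,"ay":0,"az":0,"grip":255},
    {"tx":1,"ty":0,"tz":1.73,"ax":0,"ay":0,"az":0,"grip":255},
    {"tx":1,"ty":0,"tz":1.73,"ax":0,"ay":0,"az":0,"grip":255},
    {"tx":1,"ty":0,"tz":1.73,"ax":0,"ay":0,"az":0,"grip":255},
    {"tx":1,"ty":0,"tz":1.73,"ax":0,"ay":0,"az":0,"grip":255}
  ]
}}

```text
t: 10.9
tool_pos: [0.5286, -0.0095, 0.2174]
orientation: [-3.131, 0.254, -0.0]
force: [-10.1, 2.0, 12.6]
opening: 0.0094
```

```bash
python3 chk.py;  python3 - <<'E'
from now import *
snap("9");crop("pics/side_9.png",275,140,345,220,9,"pics/a.png")
E
```

```text
t 10.9 F [-10.1   2.   12.6] F along barrel axis 16.1 tq [ 0.14  1.87 -0.1 ] tip in barrel frame xp(-sy),yp(sx side),z: [  0.4   0.5 -65.4] tip height in bore 24.599999999999994 op 0.0094
rot err shift tool mm [0. 0. 0.] rotvec [-0.001 -0.    -0.003] shift in target axes [0. 0. 0.]
```

View pics/a.png

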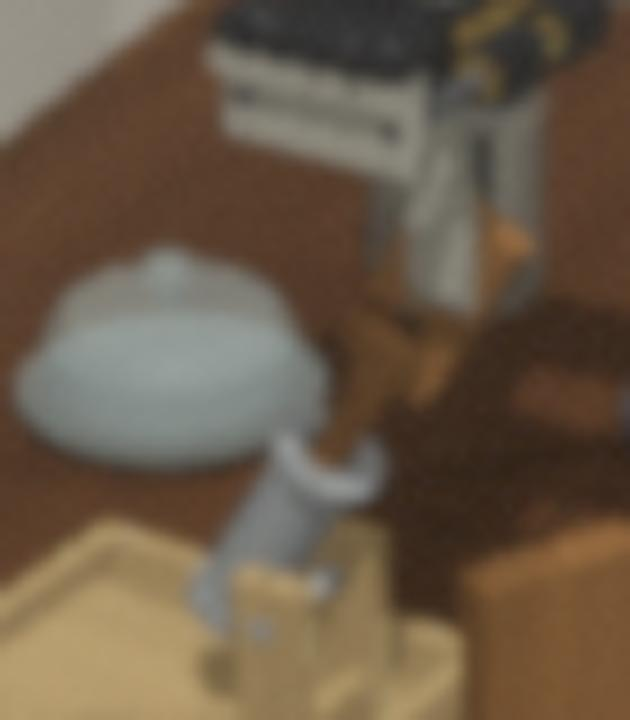

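Request:
{"fn": "step_arm", "kwargs": {
  "targets": [
    {"tx":1,"ty":0,"tz":1.73,"ax":0,"ay":0,"az":0,"grip":255},
    {"tx":1,"ty":0,"tz":1.73,"ax":0,"ay":0,"az":0,"grip":255},
    {"tx":1,"ty":0,"tz":1.73,"ax":0,"ay":0,"az":0,"grip":255},
    {"tx":1,"ty":0,"tz":1.73,"ax":0,"ay":0,"az":0,"grip":255},
    {"tx":1,"ty":0,"tz":1.73,"ax":0,"ay":0,"az":0,"grip":255},
    {"tx":1,"ty":0,"tz":1.73,"ax":0,"ay":0,"az":0,"grip":255},
    {"tx":1,"ty":0,"tz":1.73,"ax":0,"ay":0,"az":0,"grip":255},
    {"tx":1,"ty":0,"tz":1.73,"ax":0,"ay":0,"az":0,"grip":255},
    {"tx":1,"ty":0,"tz":1.73,"ax":0,"ay":0,"az":0,"grip":255},
    {"tx":1,"ty":0,"tz":1.73,"ax":0,"ay":0,"az":0,"grip":255}
  ]
}}

```text
t: 12.0
tool_pos: [0.5388, -0.0111, 0.1979]
orientation: [-3.131, 0.254, -0.0]
force: [-0.1, 0.3, -0.6]
opening: 0.0095
```

```bash
python3 chk.py;  python3 - <<'E'
from now import *
snap("10");crop("pics/side_10.png",255,150,325,220,9,"pics/a.png")
E
```

```text
t 12.0 F [-0.1  0.3 -0.6] F along barrel axis -0.4 tq [-0.06  0.17 -0.  ] tip in barrel frame xp(-sy),yp(sx side),z: [  0.4  -0.4 -87.4] tip height in bore 2.5999999999999943 op 0.0095
rot err shift tool mm [0. 0. 0.] rotvec [-0.001 -0.    -0.003] shift in target axes [0. 0. 0.]
```

View pics/a.png

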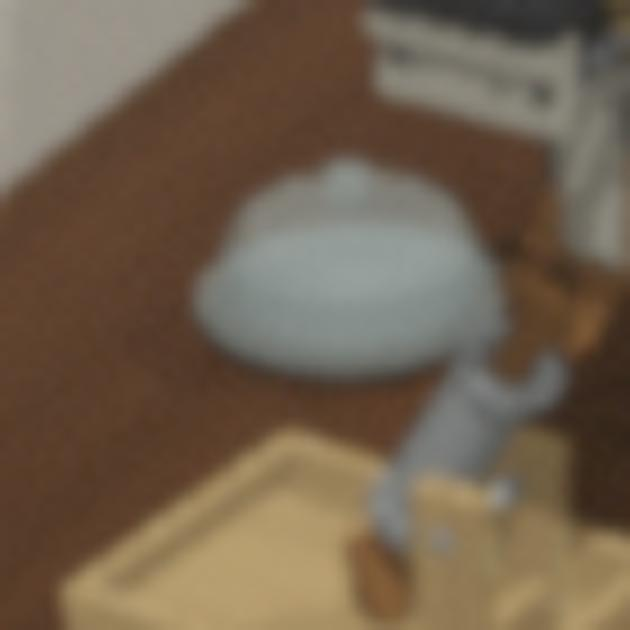

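Request:
{"fn": "step_arm", "kwargs": {
  "targets": [
    {"tx":0,"ty":0,"tz":0,"ax":0,"ay":0,"az":0,"grip":255},
    {"tx":0,"ty":0,"tz":0,"ax":0,"ay":0,"az":0,"grip":255},
    {"tx":0,"ty":0,"tz":0,"ax":0,"ay":0,"az":0,"grip":255}
  ]
}}

```text
t: 12.4
tool_pos: [0.5386, -0.0112, 0.1981]
orientation: [-3.131, 0.254, 0.0]
force: [0.6, 0.5, -0.9]
opening: 0.0099
```

```bash
python3 - <<'E'
from now import *
snap("11");crop("pics/side_11.png",280,190,320,230,15,"pics/a.png");crop("pics/top_11.png",290,140,370,220,8,"pics/b.png")
E
```

```text
(no output)
```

View pics/a.png

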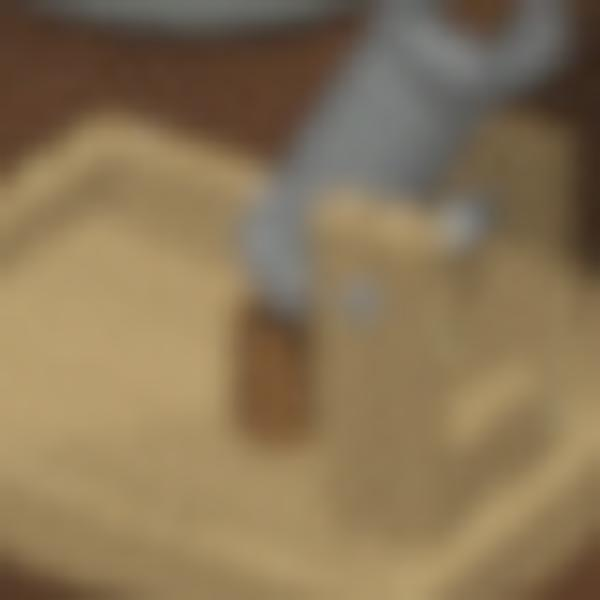

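View pics/b.png

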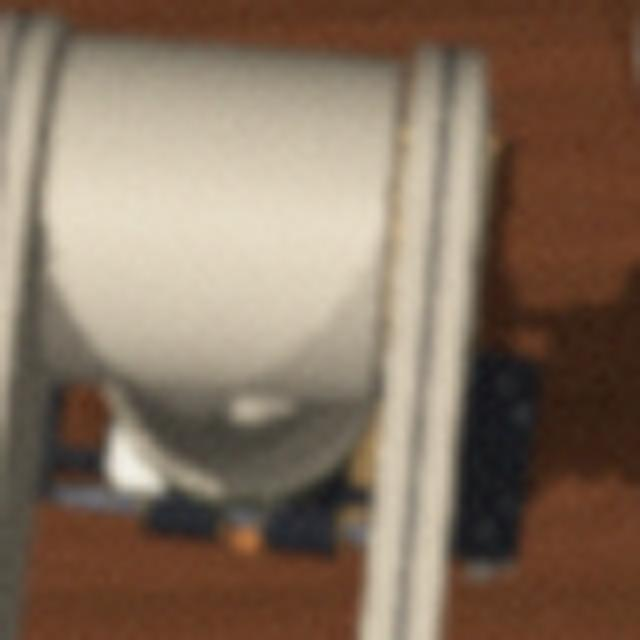

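```bash
python3 - <<'E'
from now import *
R=Rot.from_euler("z",ST[2]).as_matrix()
A=lambda p:uncrop(p,280,190,15)
for p,z in [((238,425),.006),((275,448),.006),((240,305),.036)]:
    print(p,(R.T@(onz("side",A(p),z)-[ST[0],ST[1],0])*1e3).round(1))
for c in [(0,0),(.01,0),(.02,0),(-.01,0)]:
    b=[R@np.array([c[0]+.011*np.cos(t),c[1]+.011*np.sin(t),z])+[ST[0],ST[1],0] for z in(.006,.036) for t in np.linspace(0,6.283,24)]
    q=proj("side",b); q=((q-[280,190]+.5)*15-.5);print(c,q[:24].min(0),q[:24].max(0),q[24:].min(0),q[24:].max(0))
E
```

```text
(238, 425) [17.2  5.2  6. ]
(275, 448) [4.6 8.8 6. ]
(240, 305) [17.5  2.5 36. ]
(0, 0) [265.17701034 410.26244677] [363.03934487 462.42328586] [261.32669347 296.28373544] [360.18654204 347.48545839]
(0.01, 0) [228.7216865  397.83167771] [326.29157586 449.66605848] [224.51714196 284.08771729] [323.07781238 334.96485292]
(0.02, 0) [192.49960735 385.47670518] [289.77698039 436.98724751] [187.94600803 271.96769129] [286.20744086 322.52290496]
(-0.01, 0) [301.8670973  422.76946161] [400.02177176 475.25939503] [298.37624225 308.55621373] [397.53517424 360.08520679]
```

The piston dropped out and stands at rest on the tray floor, about 8 mm down-slope of the barrel end, clear of the barrel. Force is zero. Withdrawing along the axis.

Request:
{"fn": "step_arm", "kwargs": {
  "targets": [
    {"tx":-2.5,"ty":0,"tz":-4.33,"ax":0,"ay":0,"az":0,"grip":255},
    {"tx":-5,"ty":0,"tz":-8.66,"ax":0,"ay":0,"az":0,"grip":255},
    {"tx":-5,"ty":0,"tz":-8.66,"ax":0,"ay":0,"az":0,"grip":255},
    {"tx":-5,"ty":0,"tz":-8.66,"ax":0,"ay":0,"az":0,"grip":255},
    {"tx":-5,"ty":0,"tz":-8.66,"ax":0,"ay":0,"az":0,"grip":255},
    {"tx":-5,"ty":0,"tz":-8.66,"ax":0,"ay":0,"az":0,"grip":255},
    {"tx":-7.5,"ty":0,"tz":-13,"ax":0,"ay":0,"az":0,"grip":255},
    {"tx":-10,"ty":0,"tz":-17.3,"ax":0,"ay":0,"az":0,"grip":255},
    {"tx":-10,"ty":0,"tz":-17.3,"ax":0,"ay":0,"az":0,"grip":255},
    {"tx":-10,"ty":0,"tz":-17.3,"ax":0,"ay":0,"az":0,"grip":255},
    {"tx":-10,"ty":0,"tz":-17.3,"ax":0,"ay":0,"az":0,"grip":255},
    {"tx":0,"ty":0,"tz":0,"ax":0,"ay":0,"az":0,"grip":255}
  ]
}}

```text
t: 13.7
tool_pos: [0.4649, 0.001, 0.3317]
orientation: [-3.131, 0.254, -0.009]
force: [1.1, 0.1, -0.3]
opening: 0.0098
```

```bash
python3 chk.py; python3 - <<'E'
from now import *
snap("12");crop("pics/side_12.png",330,130,400,200,9,"pics/a.png");crop("pics/top_2.png",395,175,455,235,10,"pics/b.png");crop("pics/side_12.png",260,120,360,230,6,"pics/c.png")
E
```

```text
t 13.7 F [ 1.1  0.1 -0.3] F along barrel axis -0.8 tq [ 0.03  0.19 -0.  ] tip in barrel frame xp(-sy),yp(sx side),z: [ 0.1  2.6 65.9] tip height in bore 155.9 op 0.0098
rot err shift tool mm [0. 0. 0.] rotvec [-0.001 -0.005 -0.003] shift in target axes [0. 0. 0.]
```

View pics/a.png

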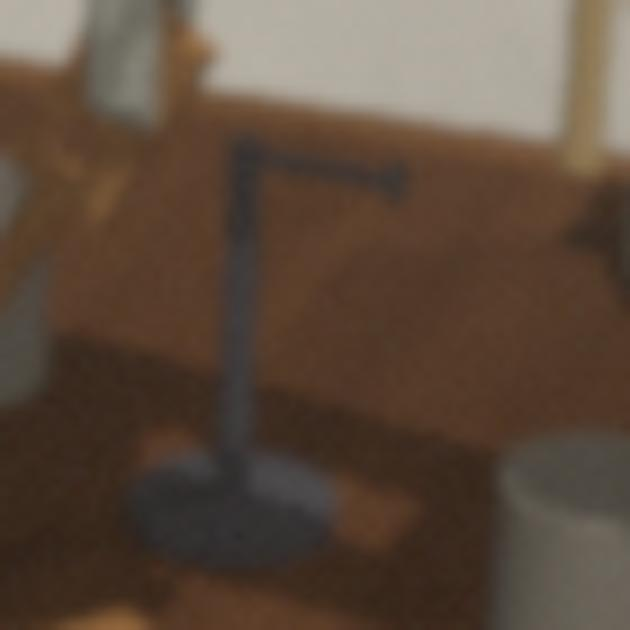

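View pics/b.png

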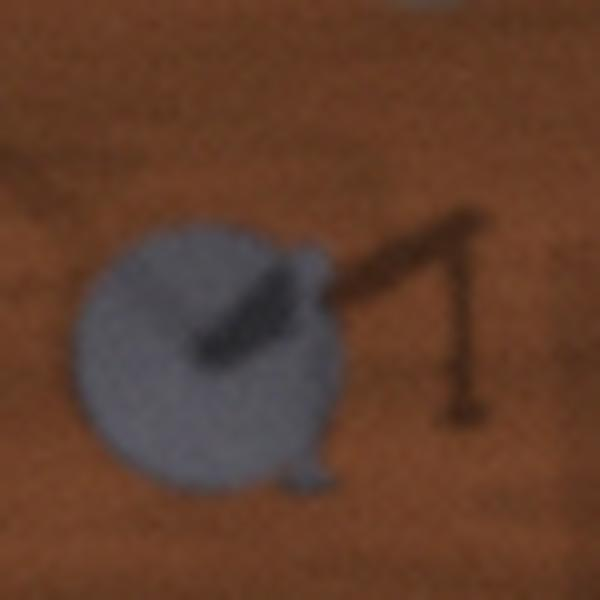

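View pics/c.png

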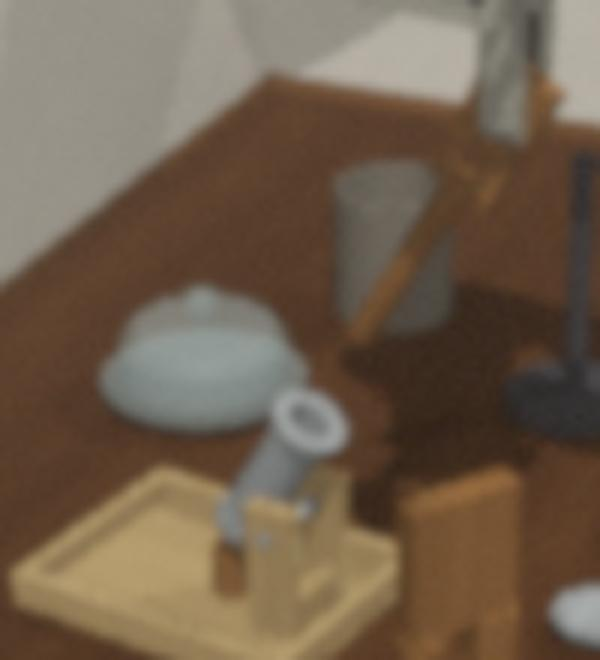

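```bash
cat > hang.py <<'E'
from now import *
B=lambda p:uncrop(p,395,175,10); A=lambda p:uncrop(p,330,130,9)
obs=[("top",B((208,357)),(.035,0,.012)),("top",B((312,260)),(.035,0,.174)),("top",B((308,480)),(-.030,0,.168)),
("side",A((247,147)),(.035,0,.174)),("side",A((399,181)),(-.030,0,.168)),("side",A((235,505)),(.035,0,.012))]
def f(p,full=False):
    R=Rot.from_euler("z",p[2]).as_matrix()
    r=[proj(n,R@np.array(X)+[p[0],p[1],0])[0]-px for n,px,X in obs]
    return np.array(r) if full else np.ravel(r)
s=least_squares(f,[.5,-.316,0],loss="soft_l1");
if __name__=="__main__":
    print(s.x,np.degrees(s.x[2]));print(f(s.x,True).round(2))
    print(tri(A((247,147)),B((312,260))),tri(A((399,181)),B((308,480))))
E
python3 hang.py
```

```text
[ 0.49817462 -0.31706806 -0.04496755] -2.576450713532798
[[ 0.02  0.01]
 [-0.26  0.48]
 [ 0.15  0.39]
 [-0.16 -0.57]
 [-0.34  0.24]
 [-0.41 -1.09]]
(array([ 0.53410435, -0.32040377,  0.17111034]), np.float64(0.0014859466504788558)) (array([ 0.46807574, -0.31530487,  0.16929057]), np.float64(0.0016230435832049947))
```

```bash
cat >> h.py <<'E'
HP=np.array([.4982,-.3171]);HY=np.radians(-2.6)
def hang_pose(y,oz,x=0.):
    Rh=Rot.from_euler("z",HY).as_matrix();Rp=Rh;o=Rh@[x,y,0]+[HP[0],HP[1],oz]
    R=toolR(Rp);return R,o+.077*Rp[:,2]+.005*R[:,2]
E
python3 - <<'E'
from now import *
st=robot.read_state()
R,p=hang_pose(-.06,.33);print(p);rep(st,R,p,"high")
R_,o=pusher(st);tip=o-.095*R_[:,2];print(proj("side",tip))
E
python3 - <<'E'
from axis import *
st=robot.read_state();o,nn=prof("12",st,np.arange(-.085,.015,.02))
for z,a,b,v in o: print(round(z,3),a,b,(a+b)/2,v[::2].round(0).astype(int))
E
```

```text
[ 0.49536481 -0.37953566  0.40266987]
high shift tool mm [ 91.6 370.4 -74.4] rotvec [-0.44  -0.394 -1.645] shift in target axes [-365.    47.8  125. ]
[[319.50909597 176.5054943 ]]
-0.085 -3.0 1.5 -0.75 [41 37 31 26 24 28 39 50 56 54 46 37 30 28 28 28 29 28 28]
-0.065 -3.0 1.0 -1.0 [19 16 16 16 18 24 37 52 58 55 44 31 20 15 14 15 17 20 23]
-0.045 -3.0 1.5 -0.75 [16 16 17 17 18 24 37 52 59 57 48 33 20 15 14 14 14 14 16]
-0.025 -2.5 1.5 -0.5 [16 16 16 17 18 20 28 39 46 46 40 29 19 17 20 26 34 38 39]
-0.005 -2.5 1.5 -0.5 [17 17 17 18 18 21 27 36 43 44 41 36 34 38 43 46 47 46 46]
```

Request:
{"fn": "step_arm", "kwargs": {
  "targets": [
    {"tx":0,"ty":0,"tz":-37.2,"ax":0,"ay":0,"az":0,"grip":255},
    {"tx":0,"ty":0,"tz":-37.2,"ax":0,"ay":0,"az":0,"grip":255},
    {"tx":10.2,"ty":41.2,"tz":0,"ax":0,"ay":0,"az":0,"grip":255},
    {"tx":10.2,"ty":41.2,"tz":0,"ax":0,"ay":0,"az":0,"grip":255},
    {"tx":10.2,"ty":41.2,"tz":0,"ax":0,"ay":0,"az":0,"grip":255},
    {"tx":10.2,"ty":41.2,"tz":0,"ax":0,"ay":0,"az":0,"grip":255},
    {"tx":10.2,"ty":41.2,"tz":0,"ax":0,"ay":0,"az":0,"grip":255},
    {"tx":10.2,"ty":41.2,"tz":0,"ax":0,"ay":0,"az":0,"grip":255},
    {"tx":10.2,"ty":41.2,"tz":0,"ax":0,"ay":0,"az":0,"grip":255},
    {"tx":10.2,"ty":41.2,"tz":0,"ax":0,"ay":0,"az":0,"grip":255},
    {"tx":10.2,"ty":41.2,"tz":0,"ax":0,"ay":0,"az":0,"grip":255},
    {"tx":0,"ty":0,"tz":0,"ax":0,"ay":0,"az":0,"grip":255}
  ]
}}

```text
t: 15.0
tool_pos: [0.4943, -0.3846, 0.3969]
orientation: [-3.127, 0.261, 0.009]
force: [-0.2, 1.1, -1.0]
opening: 0.0097
```

Request:
{"fn": "step_arm", "kwargs": {
  "targets": [
    {"tx":0,"ty":0,"tz":0,"ax":-0.0367,"ay":-0.0328,"az":-0.1371,"grip":255},
    {"tx":0,"ty":0,"tz":0,"ax":-0.0367,"ay":-0.0328,"az":-0.1371,"grip":255},
    {"tx":0,"ty":0,"tz":0,"ax":-0.0367,"ay":-0.0328,"az":-0.1371,"grip":255},
    {"tx":0,"ty":0,"tz":0,"ax":-0.0367,"ay":-0.0328,"az":-0.1371,"grip":255},
    {"tx":0,"ty":0,"tz":0,"ax":-0.0367,"ay":-0.0328,"az":-0.1371,"grip":255},
    {"tx":0,"ty":0,"tz":0,"ax":-0.0367,"ay":-0.0328,"az":-0.1371,"grip":255},
    {"tx":0,"ty":0,"tz":0,"ax":-0.0367,"ay":-0.0328,"az":-0.1371,"grip":255},
    {"tx":0,"ty":0,"tz":0,"ax":-0.0367,"ay":-0.0328,"az":-0.1371,"grip":255},
    {"tx":0,"ty":0,"tz":0,"ax":-0.0367,"ay":-0.0328,"az":-0.1371,"grip":255},
    {"tx":0,"ty":0,"tz":0,"ax":-0.0367,"ay":-0.0328,"az":-0.1371,"grip":255},
    {"tx":0,"ty":0,"tz":0,"ax":-0.0367,"ay":-0.0328,"az":-0.1371,"grip":255},
    {"tx":0,"ty":0,"tz":0,"ax":-0.0367,"ay":-0.0328,"az":-0.1371,"grip":255},
    {"tx":0,"ty":0,"tz":0,"ax":0,"ay":0,"az":0,"grip":255},
    {"tx":0,"ty":0,"tz":0,"ax":0,"ay":0,"az":0,"grip":255}
  ]
}}

```text
t: 16.4
tool_pos: [0.4953, -0.3793, 0.4012]
orientation: [1.979, 1.886, -0.529]
force: [-0.3, 0.1, -0.9]
opening: 0.0097
```

```bash
python3 - <<'E'
from now import *
snap("13")
st=robot.read_state();print(st["t"],st["q"].round(3),st["tool_pos"],st["force"],st["opening"])
for y,oz in((-.06,.33),(-.06,.135)):
    R,p=hang_pose(y,oz);rep(st,R,p,(y,oz))
R_,o=pusher(st);print("axis",R_[:,2].round(3),o);print(proj("side",[o-.095*R_[:,2],o+.015*R_[:,2],o+.095*R_[:,2]]))
crop("pics/side_13.png",310,60,430,200,5,"pics/a.png");crop("pics/top_13.png",380,150,480,250,7,"pics/b.png")
E
```

```text
16.5 [-0.47  -0.044  1.45  -0.474  1.512 -0.448] [ 0.49551227 -0.37996192  0.40173472] [ 1.13064365 -0.02691787 -1.02577502] 0.009704589929283719
(-0.06, 0.33) shift tool mm [-0.1 -0.2 -1. ] rotvec [-0.002 -0.001 -0.002] shift in target axes [-0.1 -0.2 -1. ]
(-0.06, 0.135) shift tool mm [ 97.2  -0.  168. ] rotvec [-0.002 -0.001 -0.002] shift in target axes [ 97.4  -0.2 167.9]
axis [ 0.001 -0.001  1.   ] [ 0.49558564 -0.37738423  0.3290676 ]
[[372.3266146  126.07627303]
 [373.91636181  96.85382351]
 [375.10623657  74.47976583]]
```

View pics/a.png

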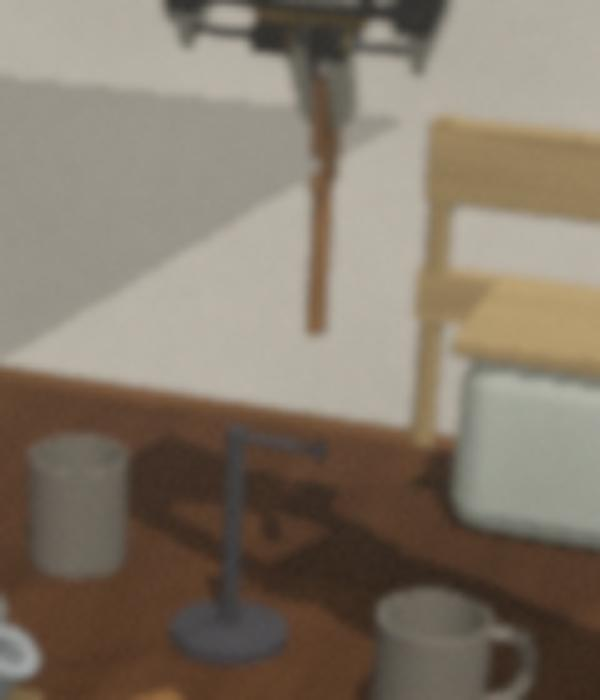

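View pics/b.png

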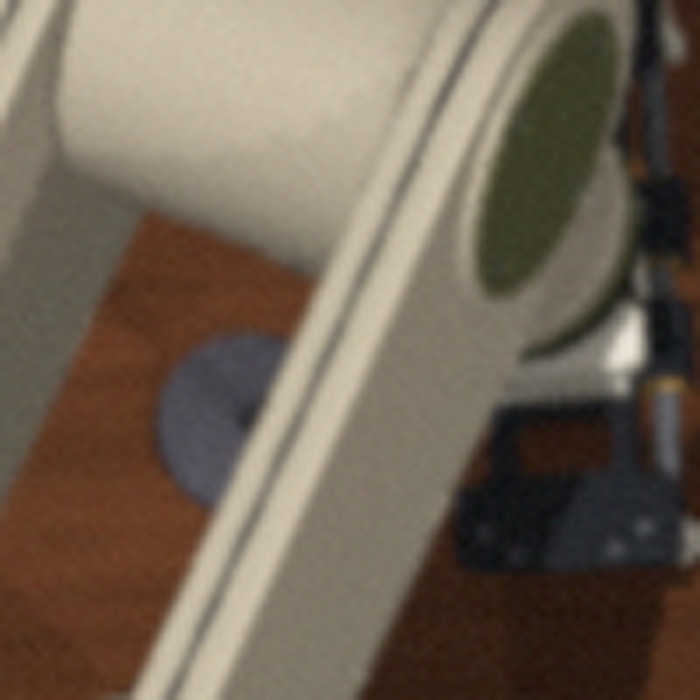

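```bash
python3 - <<'E'
from now import *
st=robot.read_state();R_,o=pusher(st)
i=cv2.imread("pics/side_13.png").astype(float).mean(2)
print(i[120:132,370:378].round().astype(int))
ring=np.array([o-.095*R_[:,2]+.008*(np.cos(t)*R_[:,0]+np.sin(t)*R_[:,1]) for t in np.linspace(0,6.28,40)])
q=proj("side",ring);print("pred ring",q.min(0),q.max(0))
for r in(104,108,112,116,120): print(r,i[r,367:381].round().astype(int))
for z in(-.02,-.05,-.08):print(proj("side",o+z*R_[:,2]))
crop("pics/side_13.png",355,70,395,132,12,"pics/a.png")
print(proj("side",[o+R_@[x,y,z] for x,y,z in [(0,.02,.027),(0,.02,.039),(0,0,.047),(.005,.02,.015),(-.005,.02,.015)]]))
E
```

```text
[[159 129 102  96 107 137 163 173]
 [159 128 101  97 109 138 164 174]
 [158 129 102  98 111 141 165 173]
 [160 128 104  98 113 142 166 174]
 [159 130 103 100 114 142 165 174]
 [160 129 106 104 119 144 166 173]
 [163 142 124 123 135 154 168 173]
 [169 160 150 151 158 166 172 174]
 [172 169 167 168 170 172 174 174]
 [173 172 172 173 173 174 174 173]
 [173 173 173 172 172 173 173 173]
 [174 174 173 173 172 172 172 172]]
pred ring [370.1446829  125.32686048] [374.50708154 126.8310543 ]
104 [176 174 174 170 157 124 102 100 113 142 167 176 177 176]
108 [175 175 175 171 156 121 102 103 120 147 166 174 175 177]
112 [175 174 172 165 145 114  98 104 126 153 169 174 175 175]
116 [175 175 172 163 136 108  95 106 136 163 173 175 176 176]
120 [173 174 172 159 129 102  96 107 137 163 173 174 176 176]
[[373.40451706 106.34284483]]
[[372.97021491 114.33358773]]
[[372.54008829 122.19423303]]
[[372.1671603   94.97450823]
 [372.34000847  91.62708854]
 [374.38906147  88.01938394]
 [370.65884472  98.11536735]
 [373.33408666  98.48528639]]
```

View pics/a.png

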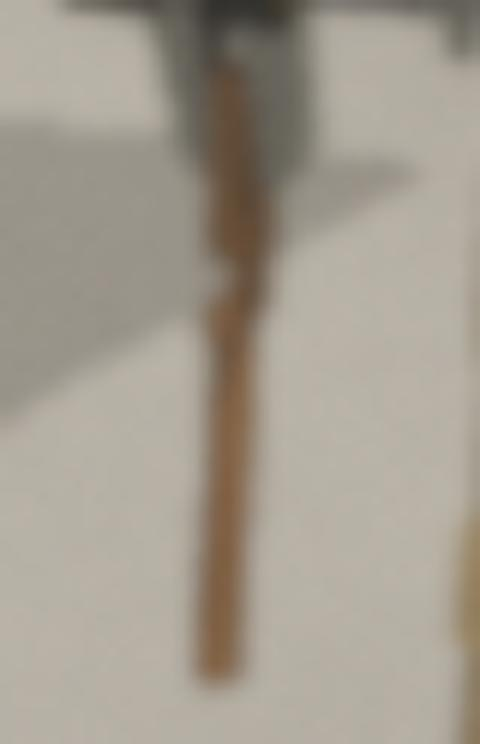

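The pusher hangs plumb in the hand. The tip bottom edge is at row 126.5, against a prediction of 126.8, and the slot gap at row 93 matches its prediction. Lowering beside the pin.

Request:
{"fn": "step_arm", "kwargs": {
  "targets": [
    {"tx":19.4,"ty":0,"tz":33.6,"ax":-0.002,"ay":-0.001,"az":-0.002,"grip":255},
    {"tx":19.4,"ty":0,"tz":33.6,"ax":0,"ay":0,"az":0,"grip":255},
    {"tx":19.4,"ty":0,"tz":33.6,"ax":0,"ay":0,"az":0,"grip":255},
    {"tx":19.4,"ty":0,"tz":33.6,"ax":0,"ay":0,"az":0,"grip":255},
    {"tx":19.4,"ty":0,"tz":33.6,"ax":0,"ay":0,"az":0,"grip":255},
    {"tx":0,"ty":0,"tz":0,"ax":0,"ay":0,"az":0,"grip":255},
    {"tx":0,"ty":0,"tz":0,"ax":0,"ay":0,"az":0,"grip":255}
  ]
}}

```text
t: 17.2
tool_pos: [0.4951, -0.3803, 0.2082]
orientation: [1.973, 1.889, -0.531]
force: [1.1, -0.1, -0.1]
opening: 0.0097
```

```bash
python3 - <<'E'
from now import *
snap("14")
st=robot.read_state();print(st["t"],st["q"].round(3),st["tool_pos"],st["force"],st["opening"])
for y,oz in((-.06,.135),(-.0,.135)):
    R,p=hang_pose(y,oz);rep(st,R,p,(y,oz))
R_,o=pusher(st);Rh=Rot.from_euler("z",HY).as_matrix()
print("axis",R_[:,2].round(3),o)
i=cv2.imread("pics/side_14.png");k=9;x0,y0=340,110
b=cv2.resize(i[y0:y0+70,x0:x0+70],None,fx=k,fy=k,interpolation=cv2.INTER_CUBIC)
def pt(X):
    p=proj("side",X)[0];return tuple(((p-[x0,y0]+.5)*k-.5).astype(int))
O=np.r_[HP,.168]
cv2.imwrite("pics/a.png",b)
cv2.line(b,pt(O+Rh@[-.028,0,0]),pt(O+Rh@[.028,0,0]),(0,255,0),1)
for y,z in((.02,.027),(.02,.039),(-.006,.027),(-.006,.047),(.006,.047),(.02,.015)):
    cv2.line(b,pt(o+R_@[-.005,y,z]),pt(o+R_@[.005,y,z]),(255,0,255),1)
cv2.imwrite("pics/a2.png",b)
E
```

```text
17.3 [-0.47   0.016  1.738 -0.512  1.197 -0.282] [ 0.49672138 -0.38113299  0.21151388] [-0.30813353  0.07808832 -0.6845325 ] 0.00975617398883752
(-0.06, 0.135) shift tool mm [ 3.3 -1.4  2.5] rotvec [0.004 0.003 0.   ] shift in target axes [ 3.3 -1.4  2.6]
(-0.0, 0.135) shift tool mm [ 55.1  -1.3 -27.6] rotvec [0.004 0.003 0.   ] shift in target axes [ 55.2  -1.4 -27.4]
axis [-0.003  0.003  1.   ] [ 0.49705571 -0.37886242  0.13883725]
```

View pics/a.png

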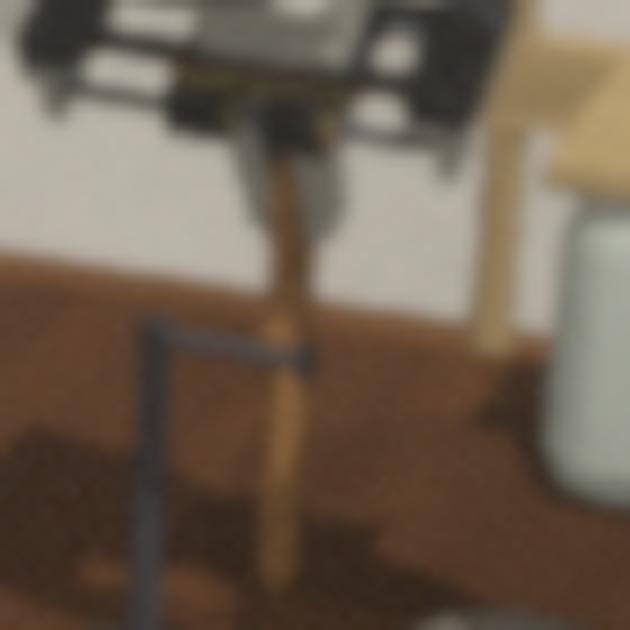

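View pics/a2.png

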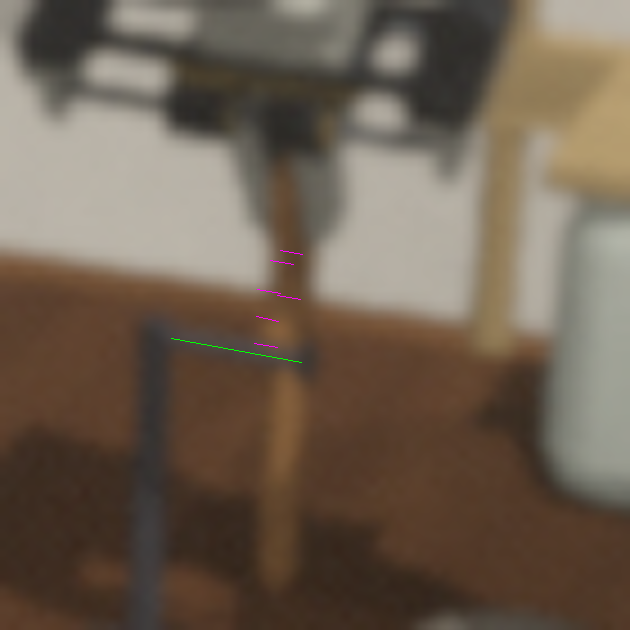

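View pics/top_14.png

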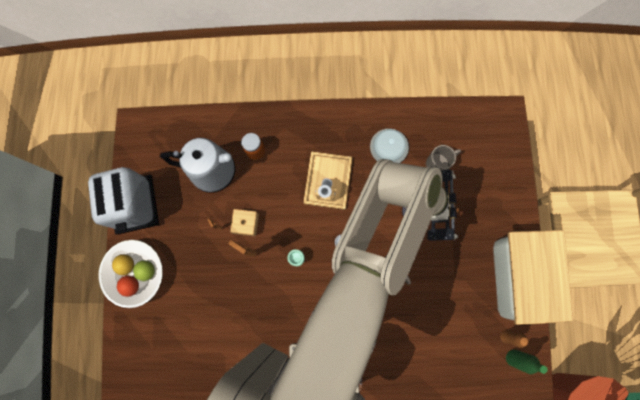

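Request:
{"fn": "step_arm", "kwargs": {
  "targets": [
    {"tx":0,"ty":0,"tz":0,"ax":0,"ay":0,"az":0,"grip":255},
    {"tx":0,"ty":0,"tz":0,"ax":0,"ay":0,"az":0,"grip":255},
    {"tx":0,"ty":0,"tz":0,"ax":0,"ay":0,"az":0,"grip":255}
  ]
}}

```text
t: 17.6
tool_pos: [0.4958, -0.3804, 0.2096]
orientation: [1.97, 1.888, -0.529]
force: [0.0, -0.3, -2.1]
opening: 0.0097
```

```bash
python3 - <<'E'
from now import *
st=robot.read_state();print(st["tool_pos"])
snap("15")
R_,o=pusher(st);Rh=Rot.from_euler("z",HY).as_matrix();O=np.r_[HP,.168]
s2=robot.read_state();print(s2["tool_pos"],s2["t"])
R,p=hang_pose(-.06,.135);rep(s2,R,p)
i=cv2.imread("pics/side_13.png").astype(float);f=i[:,:,2]-i[:,:,0]
for u in np.arange(-.024,.025,.008):
    q=proj("side",O+Rh@[u,0,0])[0];c=int(round(q[0]));r0=int(q[1])-6
    col=f[r0:r0+13,c];print("x",u,"pred row",q[1].round(2),"col",c,col.round().astype(int),"rows from",r0)
i=cv2.imread("pics/side_15.png").astype(float).mean(2)
for z in(-.08,-.06,-.04):
    q=proj("side",o+z*R_[:,2])[0];c0=int(q[0])-6;print("dowel",q,i[int(round(q[1])),c0:c0+13].round().astype(int),c0)
q=proj("side",o-.095*R_[:,2])[0];print("tip",q,i[int(q[1])-4:int(q[1])+7,int(round(q[0]))].round())
E
```

```text
[ 0.49584248 -0.38035422  0.20955809]
[ 0.49549198 -0.38014792  0.2087625 ] 17.7
 shift tool mm [ 1.1 -0.2  0.6] rotvec [0.002 0.001 0.002] shift in target axes [ 1.1 -0.2  0.6]
x -0.024 pred row 149.61 col 372 [45 54 55 48 41 29 17 14 28 40 47 48 43] rows from 143
x -0.016 pred row 149.23 col 370 [51 56 49 46 40 26 15 23 38 47 47 47 43] rows from 143
x -0.008 pred row 148.85 col 368 [34 52 54 49 42 31 16 15 27 41 44 46 46] rows from 142
x 0.0 pred row 148.47 col 366 [40 52 52 46 40 25 12 17 33 41 43 44 42] rows from 142
x 0.008 pred row 148.1 col 364 [48 53 50 45 35 22 14 21 37 44 44 41 38] rows from 142
x 0.016 pred row 147.72 col 362 [35 51 53 48 42 32 17 16 29 40 43 44 38] rows from 141
x 0.024 pred row 147.35 col 360 [41 53 52 48 37 26 13 19 34 41 41 41 36] rows from 141
dowel [369.79166797 169.43523664] [42 43 39 44 44 53 65 67 66 57 47 44 42] 363
dowel [370.06301443 164.74638735] [48 46 50 51 59 71 71 72 67 63 59 60 59] 364
dowel [370.33641397 160.00479006] [68 66 65 63 68 75 88 92 83 70 63 61 62] 364
tip [369.58950674 172.91759669] [66. 67. 68. 68. 70. 65. 61. 55. 49. 45. 46.]
```

The pin's measured rows (149.6, 148.2, 147.2) agree with the fitted hanger to 0.3 px. Sliding sideways, half-way first.

Request:
{"fn": "step_arm", "kwargs": {
  "targets": [
    {"tx":1.1,"ty":-0.2,"tz":0.6,"ax":0.002,"ay":0.001,"az":0.002,"grip":255},
    {"tx":8.66,"ty":0,"tz":-5,"ax":0,"ay":0,"az":0,"grip":255},
    {"tx":8.66,"ty":0,"tz":-5,"ax":0,"ay":0,"az":0,"grip":255},
    {"tx":4.33,"ty":0,"tz":-2.5,"ax":0,"ay":0,"az":0,"grip":255},
    {"tx":4.33,"ty":0,"tz":-2.5,"ax":0,"ay":0,"az":0,"grip":255},
    {"tx":4.33,"ty":0,"tz":-2.5,"ax":0,"ay":0,"az":0,"grip":255},
    {"tx":0,"ty":0,"tz":0,"ax":0,"ay":0,"az":0,"grip":255},
    {"tx":0,"ty":0,"tz":0,"ax":0,"ay":0,"az":0,"grip":255}
  ]
}}

```text
t: 18.5
tool_pos: [0.4968, -0.3444, 0.2072]
orientation: [1.974, 1.888, -0.53]
force: [1.0, -0.1, -1.4]
opening: 0.0099
```

```bash
cat > hk.py <<'E'
from now import *
st=robot.read_state();snap(sys.argv[1])
R_,o=pusher(st);Rh=Rot.from_euler("z",HY).as_matrix();O=np.r_[HP,.168]
print("t",st["t"],"F",st["force"].round(1),"tq",st["wrist_torque"].round(2),"op",round(st["opening"],4))
print("pusher origin in hanger frame mm",(Rh.T@(o-[HP[0],HP[1],0])*1e3).round(1),"axis in hanger",(Rh.T@R_[:,2]).round(3))
R,p=hang_pose(0,.135);rep(st,R,p,"to y0 z.135")
i=cv2.imread(f"pics/side_{sys.argv[1]}.png");k=11;x0,y0=340,115
b=cv2.resize(i[y0:y0+50,x0:x0+55],None,fx=k,fy=k,interpolation=cv2.INTER_CUBIC)
cv2.imwrite("pics/a.png",b)
E
python3 hk.py 16
```

```text
t 18.5 F [ 1.  -0.1 -1.4] tq [ 0.23  0.04 -0.02] op 0.0099
pusher origin in hanger frame mm [ -0.2 -24.8 134.5] axis in hanger [0.001 0.    1.   ]
to y0 z.135 shift tool mm [ 21.2   0.2 -12.9] rotvec [-0.001  0.     0.001] shift in target axes [ 21.3   0.2 -12.9]
```

View pics/a.png

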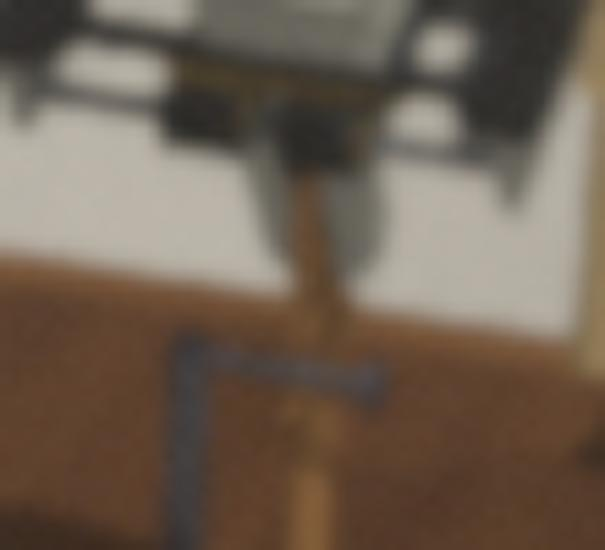

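Request:
{"fn": "step_arm", "kwargs": {
  "targets": [
    {"tx":4.33,"ty":0,"tz":-2.5,"ax":0,"ay":0,"az":0,"grip":255},
    {"tx":4.33,"ty":0,"tz":-2.5,"ax":0,"ay":0,"az":0,"grip":255},
    {"tx":4.33,"ty":0,"tz":-2.5,"ax":0,"ay":0,"az":0,"grip":255},
    {"tx":4.33,"ty":0,"tz":-2.5,"ax":0,"ay":0,"az":0,"grip":255},
    {"tx":4,"ty":0,"tz":-2.5,"ax":0,"ay":0,"az":0,"grip":255},
    {"tx":0,"ty":0,"tz":0,"ax":0,"ay":0,"az":0,"grip":255},
    {"tx":0,"ty":0,"tz":0,"ax":0,"ay":0,"az":0,"grip":255}
  ]
}}

```text
t: 19.3
tool_pos: [0.4979, -0.3196, 0.2073]
orientation: [1.974, 1.888, -0.53]
force: [-0.6, 0.2, -0.8]
opening: 0.0098
```

```bash
python3 hk.py 17
```

```text
t 19.3 F [-0.6  0.2 -0.8] tq [0.24 0.11 0.05] op 0.0098
pusher origin in hanger frame mm [ -0.2  -0.  134.6] axis in hanger [0.001 0.    1.   ]
to y0 z.135 shift tool mm [-0.2  0.2 -0.3] rotvec [-0.001  0.     0.001] shift in target axes [-0.2  0.2 -0.3]
```

View pics/a.png

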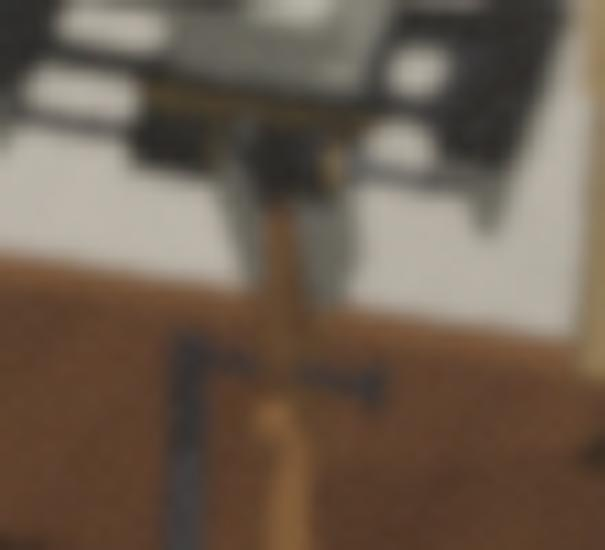

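Pin runs through the slot (hidden between columns 258 and 300), with no contact force. Lowering into the notch.

Request:
{"fn": "step_arm", "kwargs": {
  "targets": [
    {"tx":1,"ty":0,"tz":1.73,"ax":0,"ay":0,"az":0,"grip":255},
    {"tx":1,"ty":0,"tz":1.73,"ax":0,"ay":0,"az":0,"grip":255},
    {"tx":1,"ty":0,"tz":1.73,"ax":0,"ay":0,"az":0,"grip":255},
    {"tx":1,"ty":0,"tz":1.73,"ax":0,"ay":0,"az":0,"grip":255},
    {"tx":0,"ty":0,"tz":0,"ax":0,"ay":0,"az":0,"grip":255},
    {"tx":0,"ty":0,"tz":0,"ax":0,"ay":0,"az":0,"grip":255}
  ]
}}

```text
t: 20.0
tool_pos: [0.4977, -0.3198, 0.1991]
orientation: [1.975, 1.888, -0.53]
force: [-0.4, -0.1, -0.6]
opening: 0.0098
```

```bash
python3 hk.py 18
```

```text
t 20.0 F [-0.4 -0.1 -0.6] tq [0.24 0.02 0.06] op 0.0098
pusher origin in hanger frame mm [ -0.4  -0.2 126.5] axis in hanger [ 0.001 -0.     1.   ]
to y0 z.135 shift tool mm [-4.1  0.3 -7.5] rotvec [-0.001 -0.     0.001] shift in target axes [-4.1  0.3 -7.5]
```

Request:
{"fn": "step_arm", "kwargs": {
  "targets": [
    {"tx":0.4,"ty":0,"tz":0.7,"ax":0,"ay":0,"az":0,"grip":255},
    {"tx":0.4,"ty":0,"tz":0.7,"ax":0,"ay":0,"az":0,"grip":255},
    {"tx":0.25,"ty":0,"tz":0.43,"ax":0,"ay":0,"az":0,"grip":255},
    {"tx":0,"ty":0,"tz":0,"ax":0,"ay":0,"az":0,"grip":255},
    {"tx":0,"ty":0,"tz":0,"ax":0,"ay":0,"az":0,"grip":255}
  ]
}}

```text
t: 20.6
tool_pos: [0.4978, -0.3198, 0.1972]
orientation: [1.974, 1.888, -0.53]
force: [-1.2, 0.3, -0.2]
opening: 0.01
```

```bash
python3 hk.py 19
```

```text
t 20.6 F [-1.2  0.3 -0.2] tq [ 0.18  0.12 -0.07] op 0.01
pusher origin in hanger frame mm [ -0.3  -0.2 124.6] axis in hanger [0.001 0.    1.   ]
to y0 z.135 shift tool mm [-5.   0.2 -9.2] rotvec [-0.001  0.     0.001] shift in target axes [-5.   0.3 -9.2]
```

Request:
{"fn": "step_arm", "kwargs": {
  "targets": [
    {"tx":0.3,"ty":0,"tz":0.5,"ax":0,"ay":0,"az":0,"grip":255},
    {"tx":0.3,"ty":0,"tz":0.5,"ax":0,"ay":0,"az":0,"grip":255},
    {"tx":0,"ty":0,"tz":0,"ax":0,"ay":0,"az":0,"grip":255},
    {"tx":0,"ty":0,"tz":0,"ax":0,"ay":0,"az":0,"grip":255}
  ]
}}

```text
t: 21.1
tool_pos: [0.4979, -0.3199, 0.197]
orientation: [1.974, 1.887, -0.53]
force: [-3.3, 3.7, 6.8]
opening: 0.0095
```

```bash
python3 hk.py 20
```

```text
t 21.1 F [-3.3  3.7  6.8] tq [ 0.28  0.68 -0.28] op 0.0095
pusher origin in hanger frame mm [ -0.2  -0.3 124.3] axis in hanger [0.001 0.001 1.   ]
to y0 z.135 shift tool mm [-5.1  0.2 -9.4] rotvec [-0.001  0.001  0.   ] shift in target axes [-5.1  0.2 -9.4]
```

View pics/a.png

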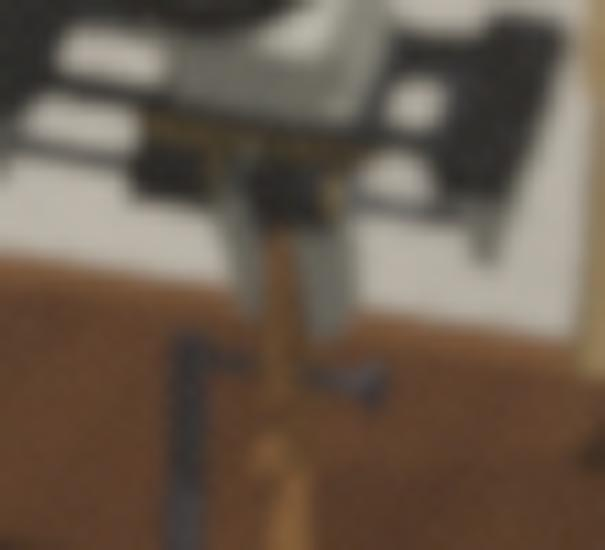

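Contact of 6.8 N up at pusher height 124.3 mm, where 124.5 is expected with the pin on the notch top. Easing off and releasing softly.

Request:
{"fn": "step_arm", "kwargs": {
  "targets": [
    {"tx":-0.25,"ty":0,"tz":-0.4,"ax":0,"ay":0,"az":0,"grip":255},
    {"tx":0,"ty":0,"tz":0,"ax":0,"ay":0,"az":0,"grip":255},
    {"tx":0,"ty":0,"tz":0,"ax":0,"ay":0,"az":0,"grip":255},
    {"tx":0,"ty":0,"tz":0,"ax":0,"ay":0,"az":0,"grip":222},
    {"tx":0,"ty":0,"tz":0,"ax":0,"ay":0,"az":0,"grip":215},
    {"tx":0,"ty":0,"tz":0,"ax":0,"ay":0,"az":0,"grip":205},
    {"tx":0,"ty":0,"tz":0,"ax":0,"ay":0,"az":0,"grip":190},
    {"tx":0,"ty":0,"tz":0,"ax":0,"ay":0,"az":0,"grip":175},
    {"tx":0,"ty":0,"tz":0,"ax":0,"ay":0,"az":0,"grip":160},
    {"tx":0,"ty":0,"tz":0,"ax":0,"ay":0,"az":0,"grip":160}
  ],
  "squeeze": 10
}}

```text
t: 22.2
tool_pos: [0.4978, -0.3197, 0.1964]
orientation: [1.974, 1.888, -0.53]
force: [0.6, 0.1, -0.1]
opening: 0.0347
```

```bash
python3 hk.py 21
```

```text
t 22.2 F [ 0.6  0.1 -0.1] tq [0.15 0.08 0.01] op 0.0347
pusher origin in hanger frame mm [ -0.4  -0.2 123.7] axis in hanger [ 0.001 -0.     1.   ]
to y0 z.135 shift tool mm [-5.5  0.3 -9.8] rotvec [-0.001 -0.     0.001] shift in target axes [-5.5  0.3 -9.8]
```

View pics/a.png

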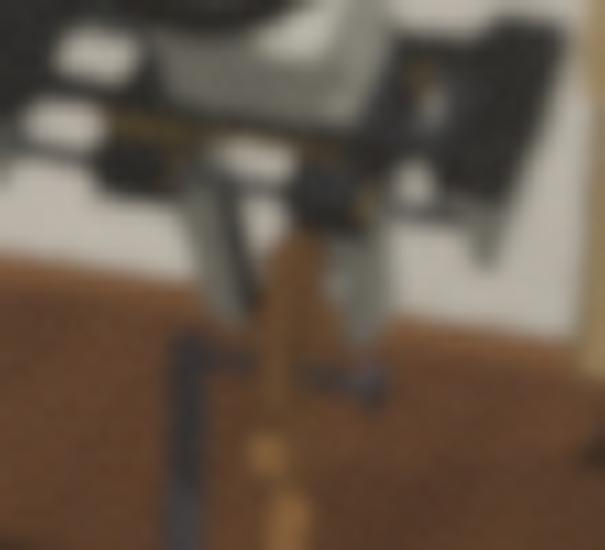

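Request:
{"fn": "step_arm", "kwargs": {
  "targets": [
    {"tx":0,"ty":0,"tz":-8,"ax":0,"ay":0,"az":0,"grip":160},
    {"tx":0,"ty":0,"tz":-12,"ax":0,"ay":0,"az":0,"grip":160},
    {"tx":0,"ty":0,"tz":-20,"ax":0,"ay":0,"az":0,"grip":160},
    {"tx":0,"ty":0,"tz":-25,"ax":0,"ay":0,"az":0,"grip":160},
    {"tx":0,"ty":0,"tz":-30,"ax":0,"ay":0,"az":0,"grip":160},
    {"tx":0,"ty":0,"tz":-30,"ax":0,"ay":0,"az":0,"grip":160},
    {"tx":-30,"ty":0,"tz":0,"ax":0,"ay":0,"az":0,"grip":160},
    {"tx":-30,"ty":0,"tz":0,"ax":0,"ay":0,"az":0,"grip":160},
    {"tx":0,"ty":0,"tz":0,"ax":0,"ay":0,"az":0,"grip":160},
    {"tx":0,"ty":0,"tz":0,"ax":0,"ay":0,"az":0,"grip":160}
  ]
}}

```text
t: 23.3
tool_pos: [0.4985, -0.3091, 0.3357]
orientation: [1.975, 1.886, -0.529]
force: [0.2, 0.5, -0.4]
opening: 0.0346
```

```bash
python3 - <<'E'
from now import *
snap("22");st=robot.read_state();print(st["t"],st["tool_pos"],st["force"])
crop("pics/side_22.png",335,110,395,190,9,"pics/a.png");crop("pics/side_22.png",255,150,345,240,7,"pics/c.png")
E
```

```text
23.4 [ 0.4983232  -0.30833631  0.33409321] [ 0.04021762 -0.29575517  0.061148  ]
```

View pics/a.png

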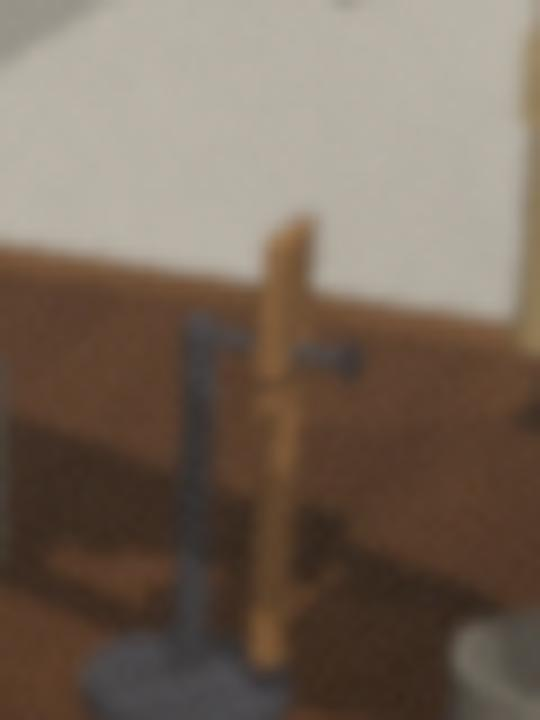

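View pics/c.png

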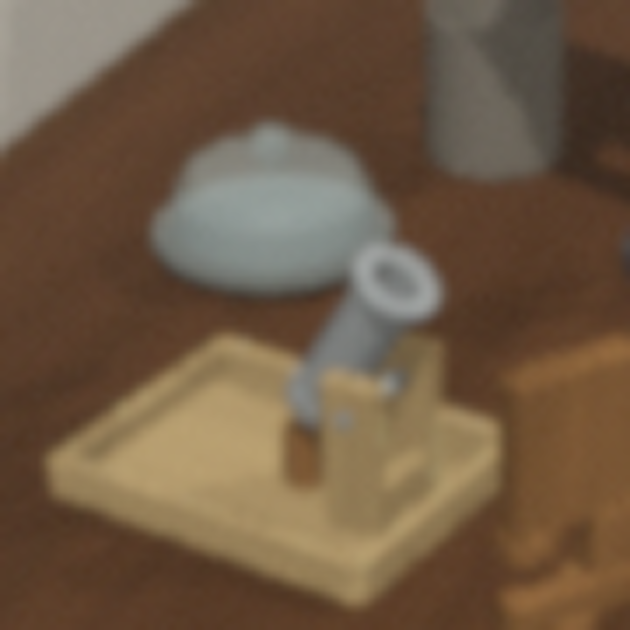

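View pics/top_22.png

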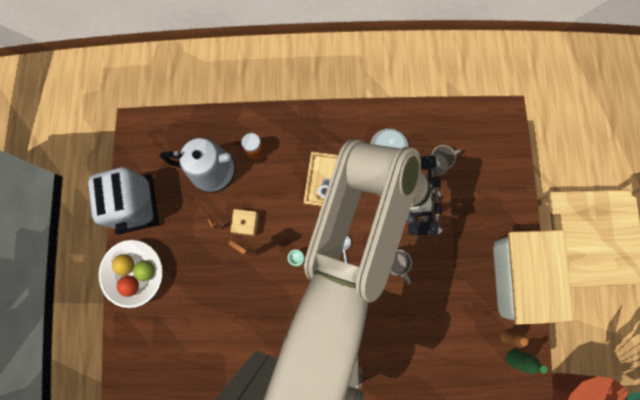

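The pusher hangs on the pin, upright from top (292,225) to tip (265,665) in the crop. The piston stands in the tray at (303,455). Waiting, then checking that it is still.

Request:
{"fn": "step_arm", "kwargs": {
  "targets": [
    {"tx":-20,"ty":0,"tz":-30,"ax":0,"ay":0,"az":0,"grip":160},
    {"tx":0,"ty":0,"tz":0,"ax":0,"ay":0,"az":0,"grip":160},
    {"tx":0,"ty":0,"tz":0,"ax":0,"ay":0,"az":0,"grip":160},
    {"tx":0,"ty":0,"tz":0,"ax":0,"ay":0,"az":0,"grip":160},
    {"tx":0,"ty":0,"tz":0,"ax":0,"ay":0,"az":0,"grip":160},
    {"tx":0,"ty":0,"tz":0,"ax":0,"ay":0,"az":0,"grip":160},
    {"tx":0,"ty":0,"tz":0,"ax":0,"ay":0,"az":0,"grip":160},
    {"tx":0,"ty":0,"tz":0,"ax":0,"ay":0,"az":0,"grip":160}
  ]
}}

```text
t: 24.2
tool_pos: [0.4983, -0.3116, 0.3704]
orientation: [1.975, 1.888, -0.531]
force: [-0.0, 0.1, -0.2]
opening: 0.0346
```

```bash
python3 - <<'E'
from now import *
snap("23")
a=cv2.imread("pics/side_22.png").astype(float);b=cv2.imread("pics/side_23.png").astype(float)
d=cv2.GaussianBlur(np.abs(a-b).mean(2),(0,0),1);print("diff pusher",d[130:186,355:378].max(),"tray",d[170:230,260:330].max())
Rh=Rot.from_euler("z",HY).as_matrix();o=np.r_[HP,.1245]
i=b.copy().astype(np.uint8);k=9;x0,y0=335,110
c=cv2.resize(i[y0:190,x0:395],None,fx=k,fy=k,interpolation=cv2.INTER_CUBIC)
for z in(-.095,.015,.047,.095):
    p=((proj("side",o+[0,0,z])[0]-[x0,y0]+.5)*k-.5).astype(int);cv2.circle(c,tuple(int(v) for v in p),3,(0,255,0),-1)
cv2.imwrite("pics/a.png",c)
E
```

```text
diff pusher 16.36353340579498 tray 10.591422860736348
```

View pics/a.png

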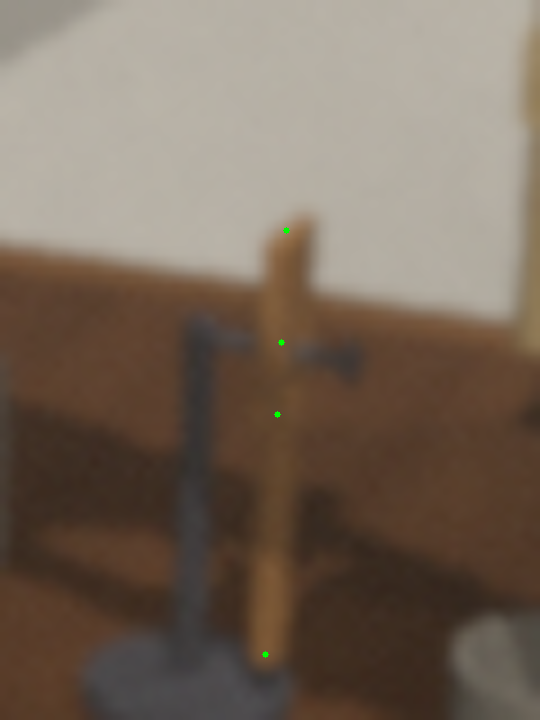

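Model points for the fully hung pose fall on the pusher: top (287,230), notch (281,342), tip (265,654). It has not moved between the two pictures apart from shadows. Handing in.

```bash
python3 -c "
from plant import robot
print(robot.close_job()); print(robot.read_state()['t'])"
```

```text
the job is handed in; nothing more can be done
None
the job is handed in; nothing more can be done
```

I took the middle-sized pusher from the block and pushed the jammed piston out through the barrel. I then slid the pusher's slot onto the hanger pin, lowered it until the pin was up in the notch, and released it. The job was handed in at about 24.3 s, and `close_job()` reports no verdict.

**Last checks**
- **Push:** the force along the bore held at about 16 N and fell to zero once the piston was out, so the barrel was not rammed.
- **Hanging:** contact on the pin came at 124.3 mm pusher height, against 124.5 mm expected. After release the pusher hung upright on the model points for the hung pose, with no visible swing over about 0.9 s. Only the side camera could see this, as the arm hid the pin from the top camera.
- **Piston:** it is at rest in the tray, out of the barrel. It stands on its end rather than on its side, which I judged acceptable and left alone.
- **Everything else:** I did not measure the bystander objects again at the end. Those in view in the last pictures looked unmoved, and I noticed no contact with any of them.

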